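# Hang a sleeve on the rack with a carrying bar

## Robot

A 6-joint arm with a two-finger parallel gripper is mounted at the origin on the work surface. World frame = base frame: x ahead of the robot, y to its left, z up, the work surface at z = 0. Lengths are in m, angles in rad, forces in N, time in s.
With the tool pointing down it reaches from about 0.3 to 0.875 m from the base axis. Payload 6.4 kg.
Tool frame: the origin (TCP) lies midway between the tips of the shut fingers; the grasp point (between the pads) lies ctrl.grip_depth behind it (ctrl.grip_depth is the distance from the TCP to the grasp point, in m); x points along the fingers, y is the direction in which the jaws open and shut, and the axes are right-handed (so a half turn about x gives the same grasp; the last joint's range is limited). The gripper opens to 85 mm and grips with 20 to 120 N. Pads are 22 mm wide; open, the fingers measure 114 mm over their backs; the gripper's body (76 mm by 85 mm) begins 54 mm behind the grasp point. The pads swing forward as they close: fully open they stand 13 mm farther back than shut.
Start: joints at [-1.449, 0.181, 1.607, -0, 1.354, -0.206], TCP at [0.185, -0.544, 0.231] pointing down, gripper open.
Joint ranges: [-2.99, 2.99], [-0.89, 2.07], [0.3, 2.58], [-1.14, 4.28], [0, 2.63], [-3.12, 3.12]. Speed limits (rad/s): [2.57, 2.57, 3.01, 3.14, 3.14, 3.14].

## Interface

Orientations are given as a unit quaternion [w, x, y, z].
In Python, from bench import ctrl gives the robot as it stands.
- The arm moves only by the shell command python3 -m creep 'ROWS'. ROWS is text: rows parted by semicolons, each of 7 numbers parted by spaces: the opening, from 0 (shut) to 1 (fully open), then the shift along the tool's x, y, z in cm, then the turn, a rotation vector about the tool's x, y, z in rad. In form: claw x y z ax ay az; .... A call has 1 to 10 rows; each row shifts and turns the pose as measured when the row begins, along the tool's axes as they then stand; what a row does not reach is not made up. A row lasts 1/8 s, in which the tool goes at most 62.5 mm and 10.7 degrees, less where a joint would pass 70% of its speed; a pose out of reach is approached as far as the arm can. A call with a gripper value outside its range is refused whole. The fingers move at their own pace and stop on an object; the grip force is fixed at half the most. Time passes only in rows, so rows that do not move let the fingers close. It gives the time, the measured TCP pose, the force and the opening at its end, in the units of the state.
- ctrl.get_obs(): the state, without advancing time (a new reading comes with each control period).
- ctrl.camera(name): name is "side" or "top" or "wrist"; returns (picture, depth): 480x640x3 uint8, blue, green, red; 480x640 float32, m along the optical axis (not along the pixel's ray), 0 where there is no reading.
- ctrl.calibration(name): a dict with "mtx" (3x3 intrinsics, pixels), "R" (3x3) and "t" (3): a world point X has camera coordinates R X + t; the wrist camera has in their place "tool_from_camera" (4x4, takes a point from camera to tool coordinates, whose origin is the TCP and whose axes are the tool frame's). Camera axes: x right, y down, z forward; pixel columns grow to the right and rows downward; lengths in m; the calibration is good to about 2 mm. A picture is of the moment at which its call begins: read the wrist's pose just before it. calibration takes no time and is no camera call.
- ctrl.hand_in(): hands the job in, once; it reports no verdict.
Trained networks look in the newest picture that a camera, given by its name, has taken for a name from the list of things; names that differ only in an ending like _2 or _b are one class to them, and where a whole thing is asked for, a point or a joint stands for the part that bears it (a point fixed in the world has none). Each returns a list of dicts, best first, with "confidence" (0 to 1); they miss things now and then, are a little off and sometimes report something else, mostly with a low value. They report only what shows in the picture. A call takes as long as a camera call.
- ctrl.find_in(query, camera): "rect" ([left, top, right, bottom] in pixels, round what is visible of it).
The state is a dict: "time_s": time; "q": joint angles; "dq": joint speeds; "joint_efforts": joint torques, N m; "eef_pos": TCP position; "eef_rot": TCP orientation; "wrist_force": force on the tool from outside, world axes, zero at the start; "torque": the same for the moment, N m; "opening": opening from 0.0 (shut) to 1.0 (fully open).
Only numpy, scipy, OpenCV 4.12 (cv2) and the standard library are available. Lean on these libraries where they do the work, as an engineer would, in place of code of your own. Each camera call takes 0.05 s, during which the arm holds its last target.

## Task

Take the carrying bar from its low rest by the handle and thread it through the bore of the sleeve lying in the V-block, pushing on gently but firmly (about 10 N, never 20 N) until the sleeve bears on the bar's shoulder and the block's stop lets it go no further. Then lift the sleeve out on the bar without touching it with the gripper, and lay the bar gently in both forks of the tall rack, tip pointing away from the robot and the sleeve hanging between the forks. Leave the other things where they are.

Things in the scene. Friction and masses are not known exactly. Their poses are not given: they have to be found in the camera images.
- bar: Plain metal carrying bar, 245 mm long, about 0.2 kg. Origin on its axis amid the gripping length; +x runs along it to the tip, z up as it lies. x = -80 to 50 mm: square handle 18 x 18 mm (grip around x = 0, across y); 50 to 58 mm: round shoulder 32 mm across; 58 to 165 mm: round rod 16 mm across, its last 8 mm tapering to 12 mm. Balance point near x = 35 mm.
- bar_tip (a point): The tip of the bar, on its axis, 165 mm from the bar's origin.
- bar_shoulder (a point): Centre of the shoulder's bearing face, on the bar's axis, 58 mm from the bar's origin.
- rest: Low fixed stand on which the bar lies at the start. Origin on the table below the bar's origin (within 6 mm), x along the bar. Two forked posts 12 mm thick at x = -55 and x = +130 mm, cheeks up to 50 mm height, standing on a foot plate 50 mm wide and 5 mm thick; the bar's axis lies 36 mm above the table.
- sleeve: Plain metal sleeve (thick tube) 50 mm across, 45 mm long, bore 19 mm right through, about 0.2 kg. It lies on its side in the cradle. Origin at the middle of the bore; x is the bore axis, pointing as the cradle's x.
- cradle: V-block holding the sleeve. Origin on the table; x is level, along the bore, the way the bar goes in; bore axis 80 mm above the table. V from x = -15 to 72 mm, 68 mm wide, 72 mm high; foot 74 mm wide. A rigid yoke stop, 97 mm high, open at the top, 24 mm gap for the rod, is clamped with its face anywhere from x = 35 to 72 mm (not measured). The sleeve lies short of it and slides at 1 to 3 N.
- rack: Tall fixed stand. Origin on the table right below where the bar's origin belongs; +x (away from the robot) is where the tip must point. Two forked posts 12 mm thick at x = -55 mm (for the handle) and +130 mm (for the rod), cheeks up to 130 mm high, on a foot plate 50 mm wide, 8 mm thick. Notch floors 22 mm wide, flaring to 50 mm. A bar lying in both has its axis level at 120 mm height.
- rack_axis (a point): The place of the bar's origin when the bar lies in the rack: 120 mm above the rack's origin.
- piston: Bystander: an engine piston standing on its skirt, 76 mm across, 66 mm high. Origin at the centre of its underside.
- race: Bystander: a bearing race lying flat, 72 mm across with a 48 mm hole, 18 mm high. Origin at the centre of its underside.
- spacer: Bystander: a short collar standing on end, 48 mm across with a 24 mm hole, 30 mm high (not the sleeve). Origin at the centre of its underside.
- oil: Bystander: a closed grey bottle, 60 mm across, 150 mm high. Origin at the centre of its underside.
- spanner: Bystander: a spanner lying flat, 170 mm long. Origin at the centre of its underside, x along it.
- gear: Bystander: a dark gear blank lying flat, 68 mm across, 26 mm high. Origin at the centre of its underside.
- tin: Bystander: a closed can, 66 mm across, 75 mm high. Origin at the centre of its underside.

How it is judged:
On the way, in this order (a step that is already met when the one before it is completed fails the run):
1. in the cradle, the sleeve is on the bar up to the shoulder and stands still under a push of more than 8 N (y of sleeve in the frame of bar between -0.004 and 0.004 m and z of sleeve in the frame of bar between -0.004 and 0.004 m and x of sleeve in the frame of bar below 0.0835 m and x of sleeve in the frame of cradle between -0.01 and 0.055 m and z of sleeve in the frame of cradle between 0.076 and 0.084 m and contact force between bar and sleeve above 8 N and linear speed of sleeve below 0.003 m/s), for 0.2 s.
2. the sleeve is lifted clear of the cradle, hanging on the bar (y of sleeve in the frame of bar between -0.004 and 0.004 m and z of sleeve in the frame of bar between -0.004 and 0.004 m and z of sleeve in the frame of cradle above 0.125 m), for 0.2 s.
At the end, for the whole second after the job is handed in: The bar lies still and released in both rack notches: origin within 12 mm along, 8 mm across and 5 mm in height of its place, tip towards the rack's +x and within 5 mm in height; the sleeve hangs still on the rod, its middle 77 to 100 mm from the bar's origin (x of bar in the frame of rack between -0.012 and 0.012 m and y of bar in the frame of rack between -0.008 and 0.008 m and z of bar in the frame of rack between 0.115 and 0.125 m and x of bar_tip in the frame of rack above 0.14 m and z of bar_tip in the frame of rack between 0.115 and 0.125 m and x of sleeve in the frame of bar between 0.077 and 0.1 m and y of sleeve in the frame of bar between -0.004 and 0.004 m and z of sleeve in the frame of bar between -0.004 and 0.004 m and linear speed of bar below 0.02 m/s and linear speed of sleeve below 0.03 m/s and contact force between bar and the fingers below 0.1 N); the robot touches nothing.
It fails at once if the bar presses the sleeve with more than 20 N (contact force between bar and sleeve above 20 N).
It fails at once if the bar is pressed on the rack with more than 25 N (contact force between bar and rack above 25 N).
It fails at once if the gripper touches the sleeve (contact force between the fingers and sleeve above 0.5 N).
It fails at once if the sleeve is dropped (height (world z) of sleeve below 0.06 m).
It fails at once if a bystander is moved more than 20 mm (distance of any of piston, race, spacer, oil, spanner, gear, tin from where it was at the start of the episode above 0.02 m).
It also fails if it takes over 72 s, if anything falls off the work surface, if the arm or the gripper's body presses on something with over 40 N, if the wrist force passes 120 N, or if a joint passes its speed limit or range.

## Working session

There is one attempt and no reset: what is moved stays moved. The work goes in short steps, Python scripts to look and compute and a shell command to move; the robot and the scene stay as the last step left them, time stands still between calls to the robot, and variables do not carry over. Pictures are saved under pics/ and viewed, and the job is handed in when it is done.

```bash
ls; mkdir -p pics; cat > look.py <<'E'
import cv2,sys,numpy as np
from bench import ctrl
E
python3 - <<'E'
from bench import ctrl
import cv2,numpy as np
o=ctrl.get_obs();print({k:np.round(v,4) for k,v in o.items()}, ctrl.grip_depth)
for n in ["side","top"]:
    p,d=ctrl.camera(n);cv2.imwrite(f"pics/{n}0.png",p);np.save(f"{n}0.npy",d)
    c=ctrl.calibration(n);print(n,{k:np.round(v,4).tolist() for k,v in c.items()})
    for q in ["bar","rest","sleeve","cradle","rack","oil","piston","tin","gear","race","spacer","spanner"]:
        print(q,[(np.round(r["rect"]).astype(int).tolist(),round(r["confidence"],2)) for r in ctrl.find_in(q,n)][:2])
print({k:np.round(v,4).tolist() for k,v in ctrl.calibration("wrist").items()})
E
```

```text
pics
{'time_s': np.float64(0.0), 'q': array([-1.4493,  0.1815,  1.608 , -0.    ,  1.3538, -0.2063]), 'dq': array([-0.0008, -0.0004,  0.    ,  0.0012, -0.0001, -0.0008]), 'joint_efforts': array([ 8.00000e-04, -4.44872e+01, -3.51341e+01, -3.00000e-04,
        9.00000e-03, -0.00000e+00]), 'eef_pos': array([ 0.1851, -0.5438,  0.2304]), 'eef_rot': array([ 0.1148,  0.6976,  0.116 , -0.6976]), 'wrist_force': array([-0.4796,  0.451 , -0.3645]), 'torque': array([ 0.0008, -0.0285, -0.0097]), 'opening': np.float64(0.9979)} 0.0187
side {'mtx': [[449.9359, 0.0, 321.0626], [0.0, 449.9359, 235.3014], [0.0, 0.0, 1.0]], 'R': [[-0.9574, -0.2882, 0.0163], [-0.228, 0.7203, -0.6552], [0.1771, -0.631, -0.7553]], 't': [0.5421, 0.1811, 0.8614]}
bar [([331, 140, 422, 174], 0.97)]
rest [([334, 139, 414, 188], 0.57)]
sleeve [([220, 343, 353, 414], 0.57)]
cradle [([299, 249, 341, 316], 0.64)]
rack [([219, 341, 355, 417], 0.65)]
oil [([266, 115, 291, 173], 0.8), ([220, 342, 356, 414], 0.44)]
piston [([203, 216, 246, 259], 0.87), ([298, 252, 339, 315], 0.51)]
tin [([160, 319, 202, 370], 0.97)]
gear [([177, 286, 2
[... 456 characters left out ...]
4, 297, 274], 0.58), ([340, 142, 414, 202], 0.47)]
cradle [([241, 243, 305, 291], 0.57)]
rack [([106, 210, 174, 331], 0.62), ([202, 144, 235, 177], 0.36)]
oil [([418, 136, 457, 184], 0.86)]
piston [([275, 129, 313, 176], 0.85)]
tin [([142, 145, 183, 188], 0.75)]
gear [([200, 145, 235, 176], 0.66), ([143, 147, 185, 191], 0.38)]
race [([223, 325, 260, 366], 0.86), ([465, 223, 492, 350], 0.54)]
spacer [([313, 334, 339, 364], 0.84)]
spanner [([339, 141, 411, 200], 0.87)]
{'mtx': [[406.7801, 0.0, 311.4241], [0.0, 406.7801, 245.0701], [0.0, 0.0, 1.0]], 'tool_from_camera': [[0.0011, -0.3054, 0.9522, -0.1424], [1.0, -0.0007, -0.0013, -0.0005], [0.001, 0.9522, 0.3054, -0.0784], [0.0, 0.0, 0.0, 1.0]]}
```

View pics/top0.png

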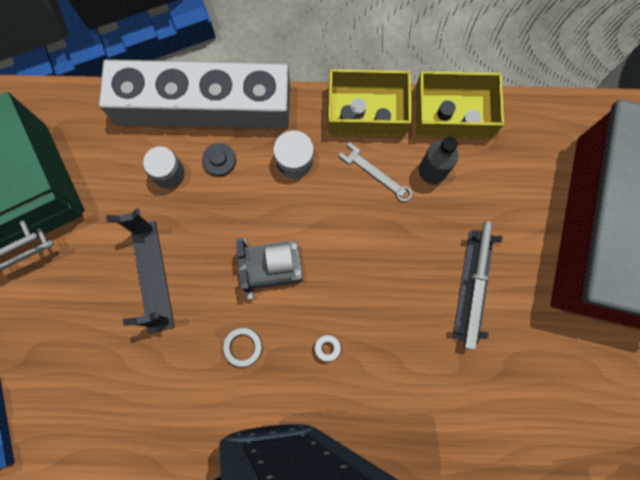

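View pics/side0.png

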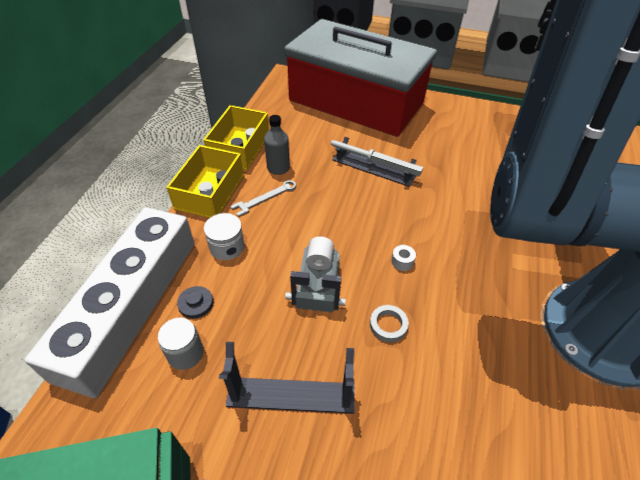

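The top view has image up = world +x and left = +y. The bar is at (477,287) with its tip up. The sleeve is at (280,260), and the yoke stop is on its left at (241,262), so the bore axis runs roughly towards +y. The rack is at (150,270). Next I'll measure with depth.

```bash
cat > h.py <<'E'
import numpy as np,cv2
from bench import ctrl
from scipy.spatial.transform import Rotation as Rn
def T_tool(o=None):
    o=o or ctrl.get_obs();w,x,y,z=o["eef_rot"];T=np.eye(4);T[:3,:3]=Rn.from_quat([x,y,z,w]).as_matrix();T[:3,3]=o["eef_pos"];return T
def cam_pose(n,T=None):
    c=ctrl.calibration(n)
    if n=="wrist":
        return np.array(c["mtx"]),(T_tool() if T is None else T)@np.array(c["tool_from_camera"])
    M=np.eye(4);M[:3,:3]=np.array(c["R"]).T;M[:3,3]=-np.array(c["R"]).T@np.array(c["t"]);return np.array(c["mtx"]),M
def cloud(n,d,T=None):
    K,M=cam_pose(n,T);v,u=np.mgrid[0:480,0:640]
    P=np.stack([(u-K[0,2])*d/K[0,0],(v-K[1,2])*d/K[1,1],d],-1)
    X=P@M[:3,:3].T+M[:3,3];X[d<=0]=np.nan;return X
def proj(n,X,T=None):
    K,M=cam_pose(n,T);c=(np.atleast_2d(X)-M[:3,3])@M[:3,:3];p=c@K.T;return p[:,:2]/p[:,2:]
E
python3 - <<'E'
from h import *
for n in ["top","side"]:
    X=cloud(n,np.load(n+"0.npy"));X=X.reshape(-1,3);X=X[np.isfinite(X[:,0])]
    # table check
    t=X[(np.abs(X[:,2])<.02)&(X[:,0]>.3)&(X[:,0]<.8)&(abs(X[:,1])<.4)];print(n,"table z",np.median(t[:,2]),t[:,2].std())
    def reg(x0,x1,y0,y1,z0,z1):
        return X[(X[:,0]>x0)&(X[:,0]<x1)&(X[:,1]>y0)&(X[:,1]<y1)&(X[:,2]>z0)&(X[:,2]<z1)]
    for nm,b in dict(bar=(.35,.75,-.42,-.2,.028,.07),sleeve=(.45,.65,-.02,.13,.085,.125),cradle=(.45,.65,-.02,.2,.05,.07),rackTop=(.35,.75,.2,.45,.1,.15),rackfoot=(.35,.75,.2,.45,.004,.015)).items():
        r=reg(*b)
        if len(r)<5: print(nm,len(r));continue
        m=r.mean(0);ev,V=np.linalg.eigh(np.cov(r.T));a=V[:,2];s=(r-m)@a
        print(nm,len(r),"mean",m.round(4),"axis",a.round(3),"ext",s.min().round(3),s.max().round(3),"min",r.min(0).round(3),"max",r.max(0).round(3))
E
```

```text
top table z -0.00028332017105725527 0.0032027014522127903
bar 1869 mean [ 0.54   -0.3174  0.0429] axis [-0.994 -0.109 -0.015] ext -0.219 0.136 min [ 0.403 -0.375  0.028] max [ 0.75  -0.225  0.07 ]
sleeve 951 mean [0.5504 0.0646 0.0986] axis [-0.133  0.99  -0.051] ext -0.043 0.054 min [0.498 0.02  0.085] max [0.59  0.124 0.108]
cradle 746 mean [0.5481 0.0782 0.0624] axis [-0.752 -0.656  0.065] ext -0.053 0.055 min [0.498 0.011 0.05 ] max [0.593 0.113 0.07 ]
rackTop 896 mean [0.5757 0.3518 0.1209] axis [-0.802 -0.597 -0.035] ext -0.141 0.172 min [0.428 0.244 0.101] max [0.678 0.45  0.15 ]
rackfoot 2774 mean [0.5387 0.2974 0.0074] axis [-0.988 -0.157 -0.002] ext -0.224 0.197 min [0.354 0.2   0.004] max [0.749 0.45  0.015]
side table z 5.847645791112743e-05 0.003348888683163704
bar 1092 mean [ 0.5499 -0.3074  0.0421] axis [-0.982 -0.188 -0.025] ext -0.212 0.146 min [ 0.402 -0.374  0.028] max [ 0.75  -0.223  0.07 ]
sleeve 899 mean [0.5499 0.0748 0.0971] axis [-0.146  0.986 -0.077] ext -0.054 0.047 min [0.499 0.021 0.085] max [0.59  0.127 0.107]
cradle 551 mean [0.5507 0.0795 0.0612] axis [-0.426 -0.897  0.119] ext -0.058 0.064 min [0.499 0.02  0.05 ] max [0.592 0.125 0.07 ]
rackTop 900 mean [0.5651 0.3326 0.1219] axis [-0.823 -0.566 -0.045] ext -0.157 0.151 min [0.428 0.244 0.1  ] max [0.674 0.45  0.15 ]
rackfoot 3455 mean [0.5358 0.2981 0.0079] axis [-0.99  -0.143 -0.003] ext -0.214 0.174 min [0.374 0.2   0.004] max [0.75  0.44  0.015]
```

```bash
python3 - <<'E'
import cv2
p=cv2.imread("pics/top0.png")
def c(im,b,f,o): cv2.imwrite(o,cv2.resize(im[b[1]:b[3],b[0]:b[2]],None,fx=f,fy=f,interpolation=cv2.INTER_CUBIC))
c(p,(90,200,310,340),3.6,"pics/topA.png");c(p,(430,210,530,360),4,"pics/topB.png")
c(cv2.imread("pics/side0.png"),(200,220,400,430),2.8,"pics/sideA.png")
E
```

```text
(no output)
```

View pics/topA.png

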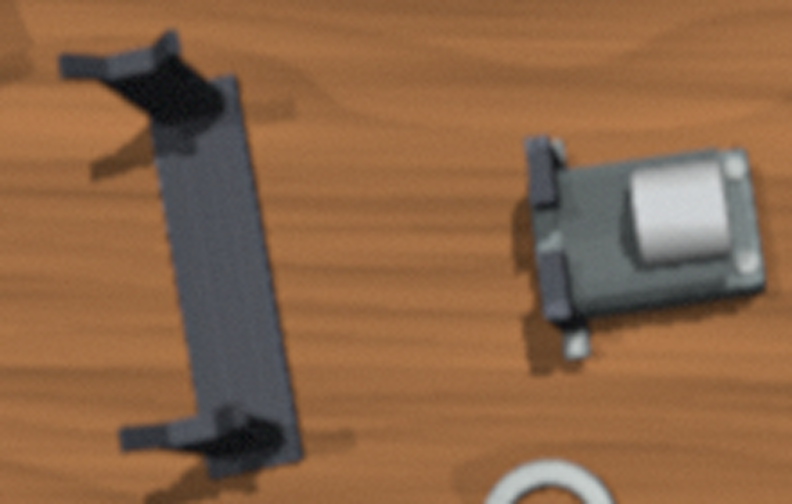

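View pics/sideA.png

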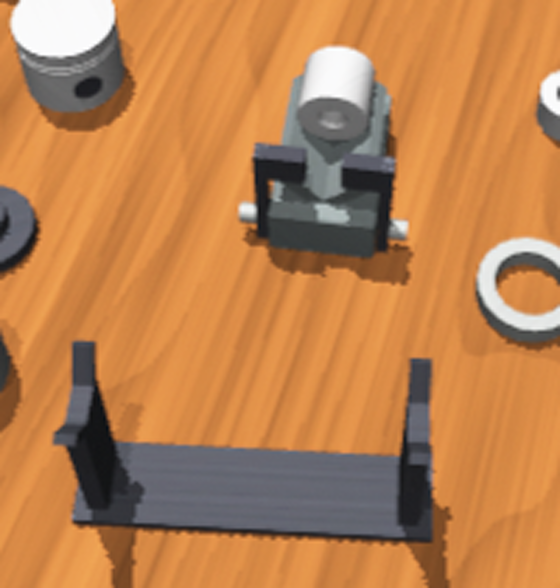

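```bash
python3 - <<'E'
from h import *
print(T_tool().round(3))
n="top";X=cloud(n,np.load(n+"0.npy"))
img=cv2.imread("pics/top0.png")
# bar: pixels in rect, bright, z 0.03-0.06
m=np.zeros((480,640),bool);m[218:356,458:496]=1
m&=(X[...,2]>.035)&(X[...,2]<.062)&(img.min(-1)>105)
r=X[m];print(len(r))
c,a=r.mean(0),None
vx,vy,x0,y0=cv2.fitLine(r[:,:2].astype(np.float32),cv2.DIST_HUBER,0,.01,.01).ravel()
if vx<0:vx,vy=-vx,-vy
s=(r[:,0]-x0)*vx+(r[:,1]-y0)*vy
print("yaw",np.arctan2(vy,vx),"pt",x0,y0,"ext",np.percentile(s,[0,1,99,100]))
for q in (0,100):
    e=np.percentile(s,[1,99][q>0]);print(x0+vx*e,y0+vy*e)
m=np.zeros((480,640),bool);m[240:292,236:305]=1
r=X[m&(X[...,2]>.09)&(img.min(-1)>120)]
print("sleeve top",r.mean(0),np.percentile(r,[1,99],axis=0).round(3))
E
```

```text
[[ 0.     0.322 -0.947  0.185]
 [ 0.    -0.947 -0.322 -0.544]
 [-1.    -0.    -0.     0.231]
 [ 0.     0.     0.     1.   ]]
1161
yaw -0.18127538 pt 0.51196754 -0.3262753 ext [-0.10965103 -0.10756212  0.13073391  0.13485468]
0.40616787250511915 -0.30688353816609115
0.6405593166442742 -0.34984454752332705
sleeve top [0.55487003 0.04453974 0.10097668] [[0.535 0.022 0.091]
 [0.577 0.068 0.107]]
```

```bash
cat >> h.py <<'E'
def Rdown(yaw,pitch=0.):
    # -z of tool = bar x direction (yaw, pitch up), tool x down
    b=np.array([np.cos(yaw)*np.cos(pitch),np.sin(yaw)*np.cos(pitch),np.sin(pitch)])
    z=-b; y=np.array([np.sin(yaw),-np.cos(yaw),0]); x=np.cross(y,z); return np.stack([x,y,z],1)
def state():
    o=ctrl.get_obs();T=T_tool(o);b=-T[:3,2]
    g=T[:3,3]-T[:3,0]*ctrl.grip_depth
    print("t %.2f"%o["time_s"],"tcp",T[:3,3].round(4),"grasp",g.round(4),"yaw %.4f pitch %.4f roll %.4f"%(np.arctan2(b[1],b[0]),np.arcsin(b[2]),np.arcsin(T[2,1])),"F",np.round(o["wrist_force"],2),"Tq",np.round(o["torque"],3),"op %.3f"%o["opening"],"q",np.round(o["q"],2));return o,T
def plan(pos,yaw,claw,pitch=0.,grasp=False,step=.055,rot=.17,n=None):
    o,T=state();R1=Rdown(yaw,pitch);p1=np.array(pos,float)
    if grasp:p1=p1+R1[:,0]*ctrl.grip_depth
    rv=Rn.from_matrix(T[:3,:3].T@R1).as_rotvec();d=np.linalg.norm(p1-T[:3,3])
    N=n or int(max(np.ceil(d/step),np.ceil(np.linalg.norm(rv)/rot),1));R=T[:3,:3]
    rows=[]
    st=R.copy()
    for i in range(N):
        s=st.T@(p1-T[:3,3])/N*100
        rows.append("%g %.2f %.2f %.2f %.3f %.3f %.3f"%(claw,*s,*(rv/N)));st=st@Rn.from_rotvec(rv/N).as_matrix()
    print("dist %.3f rot %.3f N %d"%(d,np.linalg.norm(rv),N))
    for k in range(0,N,10):print("; ".join(rows[k:k+10]).replace("-0.00 ","0 ").replace("-0.000","0"));print()
E
python3 -c "
from h import *
plan([.553,.06,.27],1.65,1)"
```

```text
t 1.30 tcp [ 0.1851 -0.5444  0.2313] grasp [ 0.1851 -0.5444  0.25  ] yaw 0.3278 pitch 0.0000 roll -0.0000 F [-0.85 -0.2  -0.34] Tq [-0.005 -0.012  0.027] op 0.998 q [-1.45  0.18  1.61  0.    1.35 -0.21]
dist 0.709 rot 1.322 N 13
1 -0.30 -3.49 -4.18 -0.102 0 0.000; 1 -0.30 -3.05 -4.51 -0.102 0 0.000; 1 -0.30 -2.58 -4.79 -0.102 0 0.000; 1 -0.30 -2.07 -5.03 -0.102 0 0.000; 1 -0.30 -1.55 -5.22 -0.102 0 0.000; 1 -0.30 -1.02 -5.35 -0.102 0 0.000; 1 -0.30 -0.47 -5.42 -0.102 0 0.000; 1 -0.30 0.09 -5.44 -0.102 0 0.000; 1 -0.30 0.64 -5.41 -0.102 0 0.000; 1 -0.30 1.18 -5.31 -0.102 0 0.000

1 -0.30 1.72 -5.16 -0.102 0 0.000; 1 -0.30 2.23 -4.96 -0.102 0 0.000; 1 -0.30 2.72 -4.71 -0.102 0 0.000
```

```bash
python3 -m creep '1 -0.3 -3.5 -4.2 -0.1 0 0; 1 -0.3 -3 -4.5 -0.1 0 0; 1 -0.3 -2.6 -4.8 -0.1 0 0; 1 -0.3 -2.1 -5 -0.1 0 0; 1 -0.3 -1.5 -5.2 -0.1 0 0; 1 -0.3 -1 -5.3 -0.1 0 0; 1 -0.3 -0.5 -5.4 -0.1 0 0; 1 -0.3 0 -5.4 -0.1 0 0; 1 -0.3 0.6 -5.4 -0.1 0 0; 1 -0.3 1.2 -5.3 -0.1 0 0'; python3 -c "
from h import *
plan([.553,.06,.27],1.65,1)"
```

```text
time_s: 2.55
eef_pos: [0.471, -0.0688, 0.2634]
eef_rot: [0.445, 0.552, 0.44, -0.551]
wrist_force: [0.7, -1.0, 0.2]
opening: 0.998
t 2.55 tcp [ 0.471  -0.0688  0.2634] grasp [ 0.4709 -0.0687  0.2821] yaw 1.3520 pitch -0.0031 roll 0.0064 F [ 0.7  -0.97  0.23] Tq [-0.083 -0.029 -0.001] op 0.998 q [-0.39 -0.08  1.81 -0.    1.4  -0.17]
dist 0.153 rot 0.298 N 3
1 -0.22 1.74 -4.78 -0.099 0.001 -0.002; 1 -0.22 2.20 -4.59 -0.099 0.001 -0.002; 1 -0.22 2.65 -4.35 -0.099 0.001 -0.002
```

```bash
python3 -m creep '1 -0.2 1.7 -4.8 -0.1 0 0; 1 -0.2 2.2 -4.6 -0.1 0 0; 1 -0.2 2.6 -4.3 -0.1 0 0; 1 0 0 0 0 0 0'; cat > snap.py <<'E'
import sys;from h import *
o,T=state();p,d=ctrl.camera("wrist");n=sys.argv[1];cv2.imwrite(f"pics/{n}.png",p);np.savez(n+".npz",d=d,T=T)
E
python3 snap.py w1; python3 - <<'E'
from h import *
for q in ["sleeve","cradle"]: print(q,ctrl.find_in(q,"wrist")[:2])
E
```

```text
time_s: 3.05
eef_pos: [0.555, 0.0685, 0.2704]
eef_rot: [0.527, 0.476, 0.52, -0.474]
wrist_force: [-0.5, -0.5, -0.2]
opening: 1.0
t 3.05 tcp [0.555  0.0685 0.2704] grasp [0.5549 0.0686 0.2891] yaw 1.6684 pitch -0.0055 roll 0.0080 F [-0.51 -0.48 -0.2 ] Tq [-0.026 -0.012 -0.049] op 1.000 q [-0.09  0.11  1.61 -0.    1.42 -0.18]
sleeve [{'rect': [275.5, 205.4, 340.9, 276.1], 'confidence': 0.75}]
cradle [{'rect': [259.4, 134.5, 348.9, 264.6], 'confidence': 0.87}]
```

View pics/w1.png

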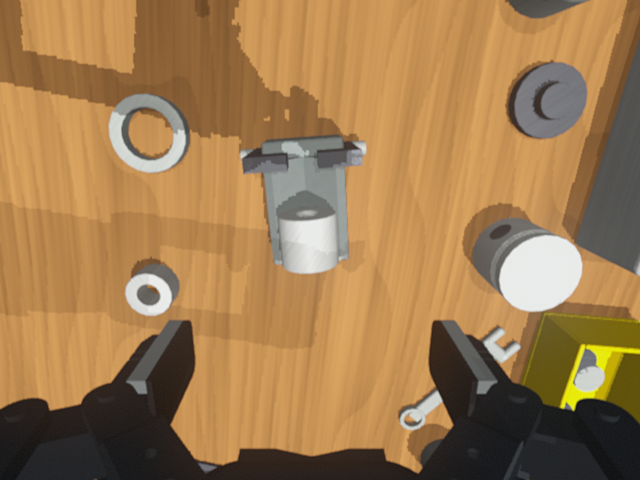

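The sleeve is at about (308,240) and the yoke at about (305,155), seen from the stop side. I'll fit the sleeve cylinder and cradle from wrist depth and cross-check with the top and side cameras.

```bash
cat > fits.py <<'E'
from h import *
from scipy.optimize import least_squares
def fit_sleeve(X,z0=.09,lab=""):
    r=X.reshape(-1,3);r=r[np.isfinite(r[:,0])]
    r=r[(r[:,0]>.51)&(r[:,0]<.60)&(r[:,1]>.0)&(r[:,1]<.075)&(r[:,2]>z0)&(r[:,2]<.115)]
    f=lambda p:np.hypot((r[:,0]-p[0]+ (r[:,1]-.045)*p[1])/np.sqrt(1+p[1]**2),r[:,2]-p[2])-.025
    s=least_squares(f,[.555,.1,.08],loss="soft_l1",f_scale=.001)
    a=np.array([-s.x[1],1]);a/=np.linalg.norm(a);t=(r[:,:2]-[s.x[0],.045])@a
    print(lab,len(r),"axis x@y=.045 %.4f z %.4f yaw %.4f"%(s.x[0],s.x[2],np.arctan2(a[1],a[0])),"rms",np.sqrt(np.mean(s.fun**2)),"t range",np.percentile(t,[1,50,99]).round(4))
if __name__=="__main__":
    z=np.load("w1.npz");Xw=cloud("wrist",z["d"],z["T"])
    Xt=cloud("top",np.load("top0.npy"));Xs=cloud("side",np.load("side0.npy"))
    for l,X in zip(["w","t","s"],[Xw,Xt,Xs]):
        fit_sleeve(X,lab=l)
        r=X.reshape(-1,3);r=r[np.isfinite(r[:,0])]
        q=r[(abs(r[:,2])<.01)&(r[:,0]>.45)&(r[:,0]<.65)&(abs(r[:,1])<.2)];print(" table",np.median(q[:,2]),len(q))
        y=r[(r[:,2]>.085)&(r[:,2]<.105)&(r[:,0]>.48)&(r[:,0]<.62)&(r[:,1]>.075)&(r[:,1]<.14)]
        print(" yoke",len(y),np.percentile(y,[2,50,98],axis=0).round(4).tolist())
        if len(y)>20:
            l2=cv2.fitLine(y[:,:2].astype(np.float32),cv2.DIST_HUBER,0,.01,.01).ravel();print("  line",l2.round(4), "normal yaw",np.arctan2(l2[1],l2[0])%np.pi+np.pi/2)
        # V-block top edges z~.072
        v=r[(r[:,2]>.066)&(r[:,2]<.078)&(r[:,0]>.5)&(r[:,0]<.61)&(r[:,1]>.01)&(r[:,1]<.1)]
        print(" V",len(v),np.percentile(v,[2,50,98],axis=0).round(4).tolist())
E
python3 fits.py
```

```text
w 2988 axis x@y=.045 0.5561 z 0.0795 yaw 1.7383 rms 0.0016400420342213928 t range [-0.021   0.003   0.0231]
 table -0.00022660349734582308 56113
 yoke 1555 [[0.5008, 0.1002, 0.0879], [0.5336, 0.1119, 0.0967], [0.5885, 0.1234, 0.0983]]
  line [0.9857 0.1685 0.5447 0.1119] normal yaw 1.7401334
 V 1941 [[0.5177, 0.0249, 0.0661], [0.5489, 0.0689, 0.0694], [0.5884, 0.0977, 0.0748]]
t 614 axis x@y=.045 0.5558 z 0.0795 yaw 1.7528 rms 0.001555107861588476 t range [-0.022  -0.0001  0.022 ]
 table -0.00044022926019637865 17856
 yoke 291 [[0.4998, 0.0989, 0.0864], [0.533, 0.1102, 0.0965], [0.5888, 0.1221, 0.0998]]
  line [0.9854 0.1702 0.5437 0.1103] normal yaw 1.741798
 V 381 [[0.5144, 0.0212, 0.0662], [0.5292, 0.07, 0.069], [0.5878, 0.0994, 0.0743]]
s 500 axis x@y=.045 0.5558 z 0.0794 yaw 1.7368 rms 0.0027325751168616576 t range [-0.0204  0.0059  0.024 ]
 table -9.815095175835786e-05 11430
 yoke 349 [[0.5002, 0.1002, 0.0855], [0.5326, 0.1132, 0.0959], [0.5876, 0.1243, 0.099]]
  line [0.9831 0.1831 0.5441 0.1141] normal yaw 1.7549835
 V 335 [[0.5201, 0.0242, 0.0662], [0.5518, 0.064, 0.0701], [0.588, 0.0866, 0.0766]]
```

```bash
python3 -c "
from h import *
plan([.55,.29,.33],.15,1)"
```

```text
t 3.20 tcp [0.5537 0.0652 0.2702] grasp [0.5535 0.0654 0.2889] yaw 1.6628 pitch -0.0064 roll 0.0068 F [ 0.08  0.38 -0.13] Tq [ 0.032  0.007 -0.058] op 1.000 q [-0.09  0.11  1.61 -0.01  1.42 -0.18]
dist 0.233 rot 1.513 N 9
1 -0.68 0.19 -2.49 0.168 0 -0.001; 1 -0.68 -0.23 -2.48 0.168 0 -0.001; 1 -0.68 -0.64 -2.41 0.168 0 -0.001; 1 -0.68 -1.03 -2.27 0.168 0 -0.001; 1 -0.68 -1.40 -2.06 0.168 0 -0.001; 1 -0.67 -1.73 -1.80 0.168 0 -0.001; 1 -0.67 -2.00 -1.49 0.168 0 -0.001; 1 -0.67 -2.23 -1.13 0.168 0 -0.001; 1 -0.67 -2.38 -0.74 0.168 0 -0.001
```

```bash
python3 -m creep '1 -0.7 0.2 -2.5 0.168 0 0; 1 -0.7 -0.2 -2.5 0.168 0 0; 1 -0.7 -0.6 -2.4 0.168 0 0; 1 -0.7 -1 -2.3 0.168 0 0; 1 -0.7 -1.4 -2.1 0.168 0 0; 1 -0.7 -1.7 -1.8 0.168 0 0; 1 -0.7 -2 -1.5 0.168 0 0; 1 -0.7 -2.2 -1.1 0.168 0 0; 1 -0.7 -2.4 -0.7 0.168 0 0; 1 0 0 0 0 0 0'; python3 -m creep '1 0 0 0 0 0 0'; python3 snap.py w2
```

```text
time_s: 4.45
eef_pos: [0.5572, 0.2787, 0.3344]
eef_rot: [0.028, 0.709, 0.022, -0.704]
wrist_force: [0.8, -0.6, 0.3]
opening: 0.997
time_s: 4.58
eef_pos: [0.5572, 0.2771, 0.3341]
eef_rot: [0.029, 0.709, 0.022, -0.705]
wrist_force: [-0.7, 0.1, -0.7]
opening: 1.001
t 4.58 tcp [0.5572 0.2771 0.3341] grasp [0.5571 0.2773 0.3528] yaw 0.0711 pitch 0.0053 roll 0.0104 F [-0.74  0.08 -0.65] Tq [ 0.014 -0.016 -0.003] op 1.001 q [ 0.28  0.22  1.35 -0.01  1.56  1.78]
```

View pics/w2.png

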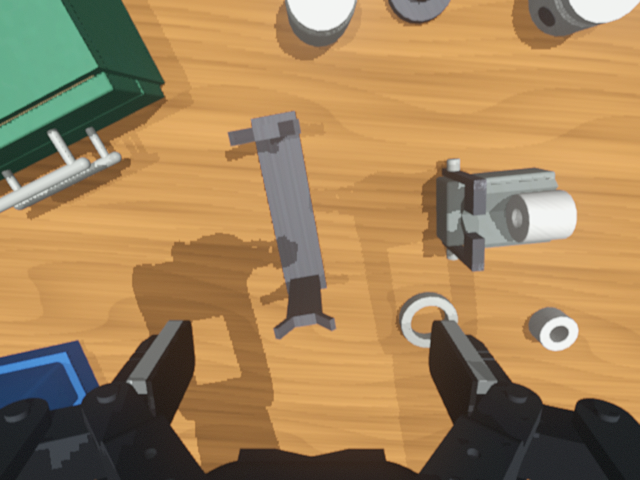

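The rack shows with its far fork at (265,132) and its near fork at (305,325). Both forks are visible, so I'll fit them from depth.

```bash
cat > rackfit.py <<'E'
from h import *
z=np.load("w2.npz");C={"w":cloud("wrist",z["d"],z["T"]),"t":cloud("top",np.load("top0.npy")),"s":cloud("side",np.load("side0.npy"))}
for l,X in C.items():
    r=X.reshape(-1,3);r=r[np.isfinite(r[:,0])]
    r=r[(r[:,0]>.38)&(r[:,0]<.72)&(r[:,1]>.22)&(r[:,1]<.37)]
    f=r[(r[:,2]>.0055)&(r[:,2]<.0105)]
    # robust: erode using minAreaRect of largest cluster
    for _ in range(3):
        L=cv2.fitLine(f[:,:2].astype(np.float32),cv2.DIST_HUBER,0,.01,.01).ravel();a=L[:2]*np.sign(L[0]);n=np.array([-a[1],a[0]])
        f=f[abs((f[:,:2]-L[2:])@n)<.03]
    c=L[2:];yaw=np.arctan2(a[1],a[0]);w=(f[:,:2]-c)@n;s=(f[:,:2]-c)@a
    print(l,"foot n",len(f),"yaw %.4f"%yaw,"pt",c.round(4),"w",np.percentile(w,[1,99]).round(4),"s",np.percentile(s,[.5,99.5]).round(4))
    p=r[(r[:,2]>.09)&(r[:,2]<.14)];P=np.c_[(p[:,:2]-c)@a,(p[:,:2]-c)@n,p[:,2]]
    for nm,m in(("near",P[:,0]<0),("far",P[:,0]>0)):
        q=P[m];print("  ",nm,len(q),"s",np.percentile(q[:,0],[2,50,98]).round(4),"w",np.percentile(q[:,1],[1,50,99]).round(4),"z",np.percentile(q[:,2],[1,50,99]).round(4))
        t=q[q[:,2]>.124];fl=q[(q[:,2]>.1)&(q[:,2]<.118)]
        print("     cheeks",len(t),[ (t[g][:,:2].mean(0)).round(4).tolist() for g in (t[:,1]<0,t[:,1]>0)],"floor",len(fl),np.percentile(fl[:,1],[2,50,98]).round(4) if len(fl) else "")
E
python3 rackfit.py
```

```text
w foot n 6509 yaw 0.2515 pt [0.5358 0.2985] w [-0.0243  0.0247] s [-0.1071  0.1006]
   near 1132 s [-0.1042 -0.0947 -0.0921] w [-0.0284  0.0012  0.0295] z [0.0906 0.112  0.1304]
     cheeks 251 [[-0.0977, -0.0249], [-0.0977, 0.0257]] floor 572 [-0.0173  0.001   0.0184]
   far 1063 s [0.0806 0.0865 0.0922] w [-0.0297  0.0012  0.029 ] z [0.1103 0.1183 0.1318]
     cheeks 377 [[0.0863, -0.0253], [0.0867, 0.0241]] floor 525 [-0.0152 -0.      0.0147]
t foot n 1884 yaw 0.2598 pt [0.5306 0.2947] w [-0.0239  0.0259] s [-0.107  0.105]
   near 296 s [-0.099  -0.0938 -0.0869] w [-0.026   0.0059  0.0314] z [0.0913 0.1137 0.1311]
     cheeks 76 [[-0.0935, -0.0232], [-0.0927, 0.0273]] floor 162 [-0.0142  0.005   0.0206]
   far 335 s [0.0853 0.0895 0.0981] w [-0.0288  0.0029  0.0291] z [0.0913 0.114  0.1324]
     cheeks 85 [[0.0908, -0.0248], [0.0919, 0.0245]] floor 162 [-0.0172  0.0017  0.0174]
s foot n 3075 yaw 0.2466 pt [0.5282 0.298 ] w [-0.026   0.0233] s [-0.105   0.1068]
   near 347 s [-0.0964 -0.0903 -0.0849] w [-0.0308 -0.006   0.0272] z [0.0914 0.1143 0.1306]
     cheeks 93 [[-0.0913, -0.0265], [-0.0908, 0.0245]] floor 163 [-0.019  -0.0053  0.0111]
   far 416 s [0.0877 0.0921 0.0997] w [-0.0301 -0.0043  0.027 ] z [0.0908 0.1138 0.132 ]
     cheeks 107 [[0.0935, -0.0257], [0.0934, 0.0244]] floor 206 [-0.0194 -0.0031  0.0159]
```

```bash
python3 -c "
from h import *
plan([.483,-.321,.22],-.181,1)"
```

```text
t 4.62 tcp [0.5572 0.2771 0.3342] grasp [0.5571 0.2773 0.3529] yaw 0.0707 pitch 0.0054 roll 0.0103 F [-0.23 -0.63 -0.11] Tq [-0.008  0.031 -0.017] op 1.002 q [ 0.28  0.22  1.35 -0.01  1.56  1.78]
dist 0.613 rot 0.252 N 12
1 1.00 4.92 0.97 0.021 -0.001 -0.001; 1 0.99 4.94 0.87 0.021 -0.001 -0.001; 1 0.99 4.96 0.77 0.021 -0.001 -0.001; 1 0.99 4.97 0.66 0.021 -0.001 -0.001; 1 0.98 4.99 0.56 0.021 -0.001 -0.001; 1 0.98 5.00 0.45 0.021 -0.001 -0.001; 1 0.98 5.01 0.35 0.021 -0.001 -0.001; 1 0.97 5.01 0.24 0.021 -0.001 -0.001; 1 0.97 5.02 0.13 0.021 -0.001 -0.001; 1 0.96 5.02 0.03 0.021 -0.001 -0.001

1 0.96 5.02 -0.08 0.021 -0.001 -0.001; 1 0.96 5.02 -0.18 0.021 -0.001 -0.001
```

```bash
python3 -m creep '1 0.8 4.9 1 0.02 0 0; 1 0.8 4.9 0.9 0.02 0 0; 1 0.8 5 0.8 0.02 0 0; 1 0.8 5 0.7 0.02 0 0; 1 0.9 5 0.6 0.02 0 0; 1 1 5 0.5 0.02 0 0; 1 1 5 0.4 0.02 0 0; 1 1 5 0.2 0.02 0 0; 1 1 5 0.1 0.02 0 0; 1 1 5 0 0.02 0 0';  python3 -c "
from h import *
plan([.483,-.321,.2],-.181,1)"
```

```text
time_s: 5.88
eef_pos: [0.489, -0.2438, 0.245]
eef_rot: [-0.041, 0.709, -0.05, -0.703]
wrist_force: [0.3, -0.8, 0.5]
opening: 0.998
t 5.88 tcp [ 0.489  -0.2438  0.245 ] grasp [ 0.4888 -0.2436  0.2637] yaw -0.1289 pitch 0.0093 roll 0.0113 F [ 0.3  -0.77  0.51] Tq [ 0.058  0.002 -0.002] op 0.998 q [-0.68  0.1   1.67 -0.    1.36  1.02]
dist 0.090 rot 0.054 N 2
1 2.29 3.84 -0.18 0.026 -0.005 -0.006; 1 2.27 3.85 -0.29 0.026 -0.005 -0.006
```

```bash
python3 -m creep '1 2.3 3.8 -0.2 0.026 -0.005 -0.006; 1 2.3 3.8 -0.3 0.026 -0.005 -0.006; 1 0 0 0 0 0 0; 1 0 0 0 0 0 0'; python3 snap.py w3
```

```text
time_s: 6.38
eef_pos: [0.4777, -0.3284, 0.1974]
eef_rot: [0.067, -0.703, 0.066, 0.705]
wrist_force: [0.5, 0.0, 0.8]
opening: 1.001
t 6.38 tcp [ 0.4777 -0.3284  0.1974] grasp [ 0.4777 -0.3285  0.2161] yaw -0.1885 pitch -0.0023 roll -0.0014 F [0.52 0.   0.77] Tq [0.01  0.038 0.039] op 1.001 q [-0.81  0.22  1.63 -0.    1.29  0.95]
```

View pics/w3.png

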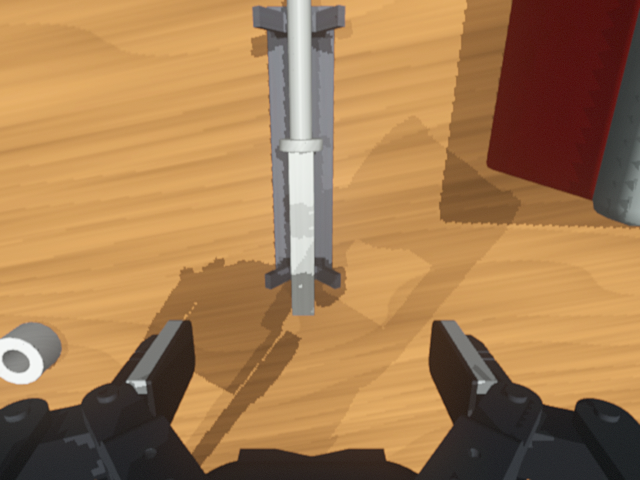

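The bar is nearly aligned with the tool. The shoulder is at (301,146) and the handle end at (303,312).

```bash
python3 - <<'E'
from h import *
z=np.load("w3.npz");X=cloud("wrist",z["d"],z["T"]);img=cv2.imread("pics/w3.png")
m=(X[...,2]>.038)&(X[...,2]<.06)&(img.min(-1)>95);m[:,:270]=0;m[:,340:]=0
r=X[m];L=cv2.fitLine(r[:,:2].astype(np.float32),cv2.DIST_HUBER,0,.01,.01).ravel();a=L[:2]*np.sign(L[0]);n=np.array([-a[1],a[0]])
s=(r[:,:2]-L[2:])@a;w=(r[:,:2]-L[2:])@n
print("yaw %.4f"%np.arctan2(a[1],a[0]),L[2:])
for s0 in np.arange(-.11,.15,.01):
    k=(s>=s0)&(s<s0+.01)
    if k.sum()>5: print("%.2f"%s0,k.sum(),np.percentile(w[k],[2,50,98]).round(4),"z %.4f"%np.percentile(r[k,2],80))
k=(r[:,2]>.0475);print("shoulder s",np.percentile(s[k],[5,50,95]))
e=np.percentile(s,.5);print("end s",e,"origin",L[2:]+a*(e+.08)); 
sh=np.median(s[k]);print("origin by shoulder",L[2:]+a*(sh-.054))
E
```

```text
yaw -0.1876 [ 0.52380234 -0.32854924]
-0.11 248 [-0.0085  0.0002  0.0082] z 0.0455
-0.10 259 [-0.0085 -0.0006  0.008 ] z 0.0455
-0.09 272 [-0.0085  0.      0.0086] z 0.0454
-0.08 280 [-0.0085 -0.      0.0084] z 0.0455
-0.07 286 [-0.0085 -0.0001  0.0083] z 0.0455
-0.06 298 [-0.0086 -0.0002  0.0088] z 0.0455
-0.05 312 [-0.0086  0.      0.0087] z 0.0455
-0.04 314 [-0.0086 -0.      0.0085] z 0.0454
-0.03 338 [-0.0086  0.0002  0.009 ] z 0.0454
-0.02 334 [-0.0086  0.0001  0.0088] z 0.0455
-0.01 352 [-0.0086  0.      0.0087] z 0.0456
-0.00 403 [-0.0135 -0.0001  0.0134] z 0.0485
0.01 538 [-0.0143 -0.0002  0.015 ] z 0.0507
0.02 306 [-0.0072  0.0004  0.0077] z 0.0438
0.03 345 [-0.0072  0.0003  0.0075] z 0.0438
0.04 322 [-0.0066  0.0003  0.0077] z 0.0437
0.05 354 [-0.0066  0.0002  0.0078] z 0.0437
0.06 357 [-0.0066  0.0006  0.0077] z 0.0438
0.07 376 [-0.0066  0.0006  0.0081] z 0.0437
0.08 411 [-0.0247  0.0004  0.008 ] z 0.0439
0.09 471 [-0.0252 -0.0003  0.0193] z 0.0442
0.10 107 [-0.0066  0.0009  0.0076] z 0.0436
shoulder s [0.00823329 0.01194849 0.01562306]
end s -0.12030178892364707 origin [ 0.48420746 -0.32103394]
origin by shoulder [ 0.48248843 -0.32070766]
```

```bash
python3 -c "
from h import *
plan([.483,-.3208,.055],-.1876,1,grasp=True,step=.05)"
```

```text
t 6.42 tcp [ 0.4776 -0.3282  0.1974] grasp [ 0.4777 -0.3283  0.2161] yaw -0.1881 pitch -0.0024 roll -0.0011 F [ 0.56  0.52 -0.26] Tq [-0.004  0.007 -0.006] op 0.999 q [-0.81  0.22  1.63 -0.    1.29  0.95]
dist 0.161 rot 0.003 N 4
1 4.03 -0.20 -0.11 0 0.001 0.000; 1 4.03 -0.20 -0.10 0 0.001 0.000; 1 4.03 -0.21 -0.10 0 0.001 0.000; 1 4.03 -0.21 -0.10 0 0.001 0.000
```

```bash
python3 -m creep '1 4 -0.2 -0.1 0 0 0; 1 4 -0.2 -0.1 0 0 0; 1 4 -0.2 -0.1 0 0 0; 1 3.5 -0.2 -0.1 0 0 0; 1 0 0 0 0 0 0';  python3 -c "
from h import *
plan([.483,-.3208,.035],-.1876,1,grasp=True,step=.05)"
```

```text
time_s: 7.05
eef_pos: [0.487, -0.3187, 0.0451]
eef_rot: [-0.061, 0.706, -0.065, -0.702]
wrist_force: [0.1, -0.5, -0.0]
opening: 0.997
t 7.05 tcp [ 0.487  -0.3187  0.0451] grasp [ 0.4869 -0.3186  0.0638] yaw -0.1790 pitch 0.0065 roll 0.0048 F [ 0.08 -0.48 -0.03] Tq [ 0.024 -0.025 -0.002] op 0.997 q [-0.78  0.42  1.72 -0.    0.99  0.97]
dist 0.029 rot 0.012 N 1
1 2.87 0.27 0.38 0.009 -0.007 -0.005
```

```bash
python3 -m creep '1 1.4 0.15 0.2 0.005 -0.004 -0.003; 1 1.4 0.15 0.2 0.005 -0.004 -0.003; 1 0 0 0 0 0 0';  python3 -c "
from h import *
plan([.483,-.3208,.035],-.1876,1,grasp=True,step=.05)"
```

```text
time_s: 7.42
eef_pos: [0.4849, -0.3226, 0.0199]
eef_rot: [-0.065, 0.705, -0.067, -0.703]
wrist_force: [-0.4, -0.3, 0.3]
opening: 1.0
t 7.42 tcp [ 0.4849 -0.3226  0.0199] grasp [ 0.4849 -0.3226  0.0386] yaw -0.1878 pitch 0.0037 roll 0.0023 F [-0.38 -0.29  0.31] Tq [-0.007 -0.033  0.018] op 1.000 q [-0.79  0.47  1.72  0.    0.95  0.97]
dist 0.004 rot 0.004 N 1
1 0.36 -0.15 0.22 0 -0.004 -0.002
```

```bash
python3 -m creep '1 0.36 -0.15 0.22 0 -0.004 -0.002; 1 0 0 0 0 0 0';  python3 -c "
from h import *
plan([.483,-.3208,.035],-.1876,1,grasp=True,step=.05)"
```

```text
time_s: 7.68
eef_pos: [0.4834, -0.3214, 0.0171]
eef_rot: [-0.066, 0.704, -0.067, -0.704]
wrist_force: [-0.0, -0.2, 0.3]
opening: 1.0
t 7.67 tcp [ 0.4834 -0.3214  0.0171] grasp [ 0.4834 -0.3214  0.0358] yaw -0.1881 pitch 0.0008 roll 0.0011 F [-0.04 -0.22  0.28] Tq [ 0.    -0.025 -0.029] op 1.000 q [-0.79  0.47  1.72 -0.    0.95  0.97]
dist 0.001 rot 0.001 N 1
1 0.08 -0.05 0.05 -0.001 -0.001 -0.001
```

Well aligned, so I'll close the gripper.

```bash
python3 -m creep '0 0.05 0 0 0 0 0; 0 0 0 0 0 0 0; 0 0 0 0 0 0 0; 0 0 0 0 0 0 0; 0 0 0 0 0 0 0; 0 0 0 0 0 0 0; 0 0 0 0 0 0 0; 0 0 0 0 0 0 0';  python3 -c "
from h import *
state()"
```

```text
time_s: 8.68
eef_pos: [0.484, -0.322, 0.0176]
eef_rot: [-0.066, 0.705, -0.067, -0.703]
wrist_force: [-0.2, 0.2, 0.3]
opening: 0.197
t 8.68 tcp [ 0.484  -0.322   0.0176] grasp [ 0.484  -0.322   0.0363] yaw -0.1881 pitch 0.0023 roll 0.0021 F [-0.17  0.19  0.26] Tq [ 0.018 -0.059  0.001] op 0.197 q [-0.79  0.47  1.72 -0.    0.95  0.97]
```

```bash
python3 -m creep '0 -1 0 0 0 0 0; 0 -2.5 0 0 0 0 0; 0 -3.5 0 0 0 0 0; 0 -4 0 0 0 0 0; 0 -4 0 0 0 0 0; 0 -3 0 0 0 0 0';  python3 -c "
from h import *
plan([.592,-.165,.2],1.74,0,grasp=True,rot=.14)"
```

```text
time_s: 9.43
eef_pos: [0.4811, -0.319, 0.2008]
eef_rot: [0.068, -0.702, 0.065, 0.706]
wrist_force: [-0.4, -1.0, -0.9]
opening: 0.199
t 9.43 tcp [ 0.4811 -0.319   0.2008] grasp [ 0.4812 -0.3191  0.2195] yaw -0.1880 pitch -0.0060 roll -0.0034 F [-0.43 -1.01 -0.89] Tq [-0.036  0.069 -0.006] op 0.199 q [-0.79  0.22  1.63 -0.    1.3   0.97]
dist 0.191 rot 1.928 N 14
0 0.14 -1.23 -0.57 -0.138 0.000 0.001; 0 0.14 -1.14 -0.74 -0.138 0.000 0.001; 0 0.14 -1.03 -0.89 -0.138 0.000 0.001; 0 0.14 -0.89 -1.02 -0.138 0.000 0.001; 0 0.14 -0.75 -1.13 -0.138 0.000 0.001; 0 0.14 -0.58 -1.22 -0.138 0.000 0.001; 0 0.14 -0.41 -1.29 -0.138 0.000 0.001; 0 0.14 -0.23 -1.34 -0.138 0.000 0.001; 0 0.14 -0.04 -1.36 -0.138 0.000 0.001; 0 0.14 0.14 -1.35 -0.138 0.000 0.001

0 0.14 0.33 -1.32 -0.138 0.000 0.001; 0 0.14 0.50 -1.26 -0.138 0.000 0.001; 0 0.14 0.67 -1.18 -0.138 0.000 0.001; 0 0.14 0.83 -1.07 -0.138 0.000 0.001
```

```bash
python3 -m creep '0 0.1 -1.2 -0.6 -0.138 0 0; 0 0.1 -1.1 -0.7 -0.138 0 0; 0 0.1 -1 -0.9 -0.138 0 0; 0 0.1 -0.9 -1 -0.138 0 0; 0 0.1 -0.8 -1.1 -0.138 0 0; 0 0.1 -0.6 -1.2 -0.138 0 0; 0 0.1 -0.4 -1.3 -0.138 0 0; 0 0.1 -0.2 -1.3 -0.138 0 0; 0 0.1 0 -1.4 -0.138 0 0; 0 0.1 0.1 -1.4 -0.138 0 0';  python3 -c "
from h import *
plan([.592,-.165,.17],1.74,0,grasp=True,rot=.14)"
```

```text
time_s: 10.68
eef_pos: [0.5589, -0.205, 0.1989]
eef_rot: [-0.41, -0.576, -0.41, 0.577]
wrist_force: [-0.8, -1.0, -1.8]
opening: 0.198
t 10.68 tcp [ 0.5589 -0.205   0.1989] grasp [ 0.5589 -0.205   0.2176] yaw 1.2358 pitch -0.0012 roll -0.0007 F [-0.83 -0.97 -1.8 ] Tq [ 0.022  0.037 -0.03 ] op 0.198 q [-0.55  0.26  1.59 -0.    1.3  -0.21]
dist 0.070 rot 0.504 N 4
0 1.19 0.45 -1.22 -0.126 0.000 0.000; 0 1.19 0.60 -1.15 -0.126 0.000 0.000; 0 1.19 0.74 -1.07 -0.126 0.000 0.000; 0 1.19 0.87 -0.96 -0.126 0.000 0.000
```

```bash
python3 -m creep '0 1.2 0.4 -1.2 -0.126 0 0; 0 1.2 0.6 -1.1 -0.126 0 0; 0 1.2 0.7 -1 -0.126 0 0; 0 1.2 0.8 -0.9 -0.126 0 0; 0 0 0 0 0 0 0; 0 0 0 0 0 0 0'; python3 snap.py w4; python3 - <<'E'
from h import *
p,d=ctrl.camera("top");cv2.imwrite("pics/t4.png",p);np.save("t4.npy",d)
p,d=ctrl.camera("side");cv2.imwrite("pics/s4.png",p);np.save("s4.npy",d)
E
```

```text
time_s: 11.42
eef_pos: [0.5902, -0.1642, 0.1521]
eef_rot: [0.544, 0.451, 0.544, -0.452]
wrist_force: [0.0, 0.6, -1.8]
opening: 0.202
t 11.43 tcp [ 0.5902 -0.1642  0.1521] grasp [ 0.5903 -0.1642  0.1708] yaw 1.7556 pitch -0.0014 roll -0.0012 F [ 0.04  0.57 -1.81] Tq [-0.059 -0.05   0.002] op 0.202 q [-0.46  0.34  1.58 -0.    1.22 -0.65]
```

View pics/w4.png

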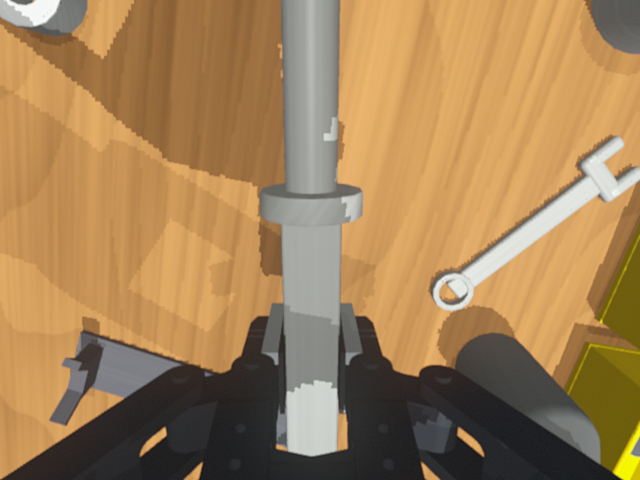

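View pics/t4.png

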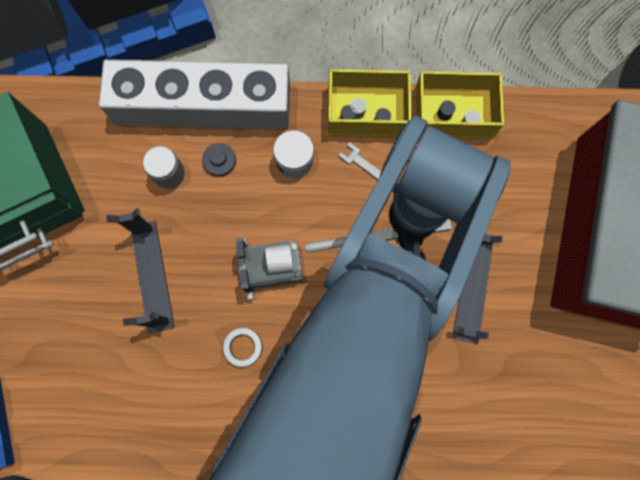

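View pics/s4.png

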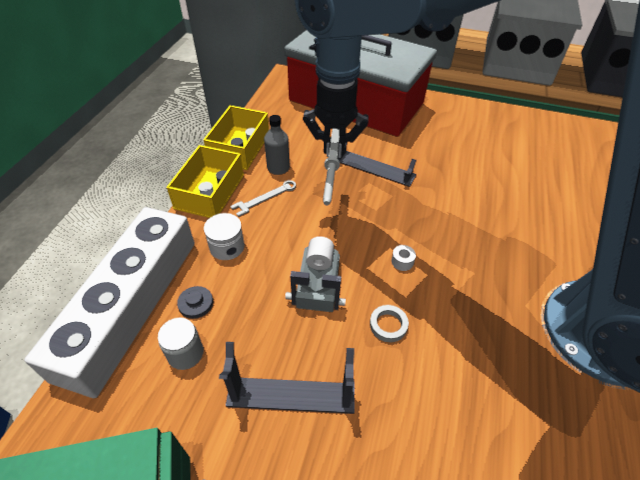

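The bar sits square in the jaws, with the shoulder at (311,205) and the rod going up the picture. I'll fit the held bar's axis in the tool frame.

```bash
cat > barfit.py <<'E'
import sys
from h import *
from scipy.optimize import least_squares
z=np.load(sys.argv[1]+".npz");d=z["d"].copy();T=z["T"];X=cloud("wrist",d,T)
Y=(X-T[:3,3])@T[:3,:3]  # tool coords
m=np.isfinite(Y[...,0])&(abs(Y[...,1])<.03)&(Y[...,0]>-.05)&(Y[...,0]<.02)&(Y[...,2]<-.02)
b=np.c_[-Y[m][:,2],-Y[m][:,1],-Y[m][:,0]] # fwd, left?, up
# shoulder: radius 16
def cyl(r,R):
    # upper part only
    f=lambda p:np.hypot(r[:,1]-p[0]-p[1]*(r[:,0]-.08),r[:,2]-p[2]-p[3]*(r[:,0]-.08))-R
    s=least_squares(f,[0,0,.0187,0],loss="soft_l1",f_scale=.0005);return s.x,np.sqrt(np.mean(s.fun**2))
print("fwd range",b[:,0].min(),b[:,0].max())
h=abs(b[:,1])>.0125; h&=b[:,2]>.012;hs=b[h,0];print("shoulder fwd",np.percentile(hs,[2,10,50,90,98]).round(4))
rod=b[(b[:,0]>.065)&(b[:,0]<float(sys.argv[2]))&(abs(b[:,1])<.0085)&(b[:,2]>.0187)]
x,e=cyl(rod,.008);print("rod: lateral@.08 %.4f slope %.4f  up@.08 %.4f slope %.4f"%tuple(x),"rms",e,len(rod))
hd=b[(b[:,0]<.045)&(abs(b[:,1])<.007)&(b[:,2]>.02)&(b[:,2]<.04)]
if len(hd)>50:
    c=np.linalg.lstsq(np.c_[np.ones(len(hd)),hd[:,0]],hd[:,2]-.009,rcond=None)[0];print("handle up0 %.4f slope %.4f"%tuple(c),len(hd),hd[:,0].min())
E
python3 barfit.py w4 .13
python3 - <<'E'
from h import *
# bar tip in top & side
for n,f in(("top","t4"),("side","s4")):
    X=cloud(n,np.load(f+".npy"));r=X.reshape(-1,3);r=r[np.isfinite(r[:,0])]
    r=r[(r[:,0]>.53)&(r[:,0]<.61)&(r[:,1]>-.1)&(r[:,1]<.05)&(r[:,2]>.16)&(r[:,2]<.19)]
    r=r[r[:,0]>.53]
    print(n,len(r),"ymax",np.percentile(r[:,1],99.5));
    for y in np.arange(-.09,.02,.02):
        k=(r[:,1]>=y)&(r[:,1]<y+.02)
        if k.sum()>3:print(" ",round(y+.01,3),k.sum(),np.percentile(r[k,0],[2,50,98]).round(4),np.percentile(r[k,2],[50,95]).round(4))
E
```

```text
fwd range 0.020002999676413034 0.10794796564924374
shoulder fwd [0.0497 0.0505 0.0545 0.0572 0.0573]
rod: lateral@.08 0.0002 slope 0.0017  up@.08 0.0180 slope -0.0023 rms 0.0005375286278533195 9261
handle up0 0.0181 slope -0.0020 3486 0.0200076599355381
top 367 ymax -0.0034081905757902715
  -0.06 95 [0.5615 0.5694 0.5774] [0.1759 0.1787]
  -0.04 118 [0.5574 0.5647 0.5746] [0.176  0.1793]
  -0.02 122 [0.5539 0.5609 0.5704] [0.1761 0.1787]
  0.0 31 [0.5542 0.5601 0.5672] [0.1746 0.1777]
side 318 ymax -0.0018439460087513362
  -0.08 55 [0.5642 0.5729 0.5822] [0.1769 0.1789]
  -0.06 60 [0.5613 0.5694 0.5779] [0.1767 0.1788]
  -0.04 60 [0.5578 0.5659 0.5742] [0.1766 0.1786]
  -0.02 68 [0.5532 0.5613 0.5704] [0.1764 0.1782]
  0.0 48 [0.5539 0.5601 0.568 ] [0.173  0.1773]
```

Bar axis is 18.0 mm above the TCP, level to 2 mrad and centred. The tip prediction matches the top and side cameras to about 1 mm. Next I'll lower to the pre-insert pose.

```bash
cat > ins.py <<'E'
import sys
from h import *
# insertion frame report / plan: s = bar origin position along bore axis rel. to sleeve start middle (ref pt), goal s
ref=np.array([.556,.045,.080]);yaw=1.741;a=np.array([np.cos(yaw),np.sin(yaw),0]);n=np.array([-a[1],a[0],0])
o,T=state();org=T[:3,3]-T[:3,0]*.0180;b=-T[:3,2]
s=(org-ref)@a
tip=org+.165*b;f=np.array(o["wrist_force"])
print("s %.4f org lat %.4f up %.4f | tip lat %.4f up %.4f | F axial %.2f lat %.2f up %.2f"%(s,(org-ref)@n,org[2]-.08,(tip-ref)@n,tip[2]-.08,f@a,f@n,f[2]))
if len(sys.argv)>1:
    g=ref+a*float(sys.argv[1]);up=float(sys.argv[2]) if len(sys.argv)>2 else 0
    R1=Rdown(yaw,0.002);p1=g+[0,0,up]+R1[:,0]*.0180
    d=T[:3,:3].T@(p1-T[:3,3])*100;rv=Rn.from_matrix(T[:3,:3].T@R1).as_rotvec()
    print("to go: %.2f %.2f %.2f  %.4f %.4f %.4f"%(*d,*rv))
E
python3 ins.py -.212
```

```text
t 11.57 tcp [ 0.5903 -0.1644  0.1521] grasp [ 0.5903 -0.1644  0.1708] yaw 1.7562 pitch -0.0015 roll -0.0008 F [-0.12 -1.03 -1.82] Tq [-0.092 -0.022  0.043] op 0.195 q [-0.46  0.34  1.58 -0.    1.22 -0.65]
s -0.2122 org lat 0.0017 up 0.0901 | tip lat 0.0042 up 0.0899 | F axial -0.99 lat 0.29 up -1.82
to go: 9.01 0.18 -0.03  0.0152 0.0035 0.0008
```

```bash
python3 -m creep '0 2.5 0.1 0 0.007 0.002 0; 0 3 0.1 0 0.007 0.002 0; 0 2.5 0 0 0 0 0; 0 0.8 0 0 0 0 0; 0 0 0 0 0 0 0'; python3 ins.py -.212
```

```text
time_s: 12.2
eef_pos: [0.5941, -0.1671, 0.0661]
eef_rot: [0.541, 0.458, 0.538, -0.456]
wrist_force: [0.6, -0.9, -1.1]
opening: 0.197
t 12.20 tcp [ 0.5941 -0.1671  0.0661] grasp [ 0.594  -0.1671  0.0848] yaw 1.7355 pitch -0.0017 roll 0.0046 F [ 0.61 -0.88 -1.11] Tq [-0.06  -0.039  0.006] op 0.197 q [-0.47  0.46  1.61  0.    1.07 -0.63]
s -0.2155 org lat -0.0016 up 0.0041 | tip lat -0.0025 up 0.0038 | F axial -0.97 lat -0.45 up -1.11
to go: 0.41 -0.17 -0.35  -0.0054 0.0037 -0.0046
```

```bash
python3 -m creep '0 0.41 -0.17 -0.3 -0.0054 0.0037 -0.0046; 0 0 0 0 0 0 0'; python3 ins.py -.212
```

```text
time_s: 12.45
eef_pos: [0.593, -0.165, 0.0639]
eef_rot: [0.541, 0.456, 0.54, -0.455]
wrist_force: [0.6, 0.2, -2.4]
opening: 0.201
t 12.45 tcp [ 0.593  -0.165   0.0639] grasp [ 0.593  -0.165   0.0826] yaw 1.7409 pitch 0.0003 roll 0.0022 F [ 0.64  0.2  -2.45] Tq [-0.062 -0.012  0.001] op 0.201 q [-0.46  0.46  1.62  0.    1.07 -0.64]
s -0.2132 org lat -0.0009 up 0.0019 | tip lat -0.0009 up 0.0020 | F axial 0.09 lat -0.67 up -2.45
to go: 0.19 -0.09 -0.13  -0.0001 0.0017 -0.0022
```

```bash
python3 -m creep '0 0.2 -0.1 -0.1 0 0.002 -0.002; 0 0.05 0 0 0 0 0; 0 0 0 0 0 0 0'; python3 ins.py -.212; python3 - <<'E'
from h import *
p,d=ctrl.camera("side");cv2.imwrite("pics/s5.png",cv2.resize(p[170:330,240:400],None,fx=3.7,fy=3.7,interpolation=cv2.INTER_CUBIC));np.save("s5.npy",d)
p,d=ctrl.camera("top");cv2.imwrite("pics/t5.png",cv2.resize(p[210:310,230:430],None,fx=4,fy=4,interpolation=cv2.INTER_CUBIC));np.save("t5.npy",d)
for n,f in(("top","t5"),("side","s5")):
    X=cloud(n,np.load(f+".npy"));r=X.reshape(-1,3);r=r[np.isfinite(r[:,0])]
    r=r[(r[:,0]>.53)&(r[:,0]<.61)&(r[:,1]>-.1)&(r[:,1]<.05)&(r[:,2]>.07)&(r[:,2]<.12)]
    for y in np.arange(-.09,.07,.015):
        k=(r[:,1]>=y)&(r[:,1]<y+.015)
        if k.sum()>3:
            yc=y+.0075;print(n,round(yc,3),k.sum(),np.percentile(r[k,0],[2,50,98]).round(4),np.percentile(r[k,2],[50,95]).round(4),"axis x %.4f"%(.556-(yc-.045)*.1719))
E
```

```text
time_s: 12.82
eef_pos: [0.5927, -0.1644, 0.0627]
eef_rot: [0.541, 0.456, 0.54, -0.455]
wrist_force: [1.0, -0.7, -1.6]
opening: 0.197
t 12.82 tcp [ 0.5927 -0.1644  0.0627] grasp [ 0.5927 -0.1645  0.0814] yaw 1.7411 pitch 0.0010 roll 0.0021 F [ 0.98 -0.68 -1.64] Tq [-0.062 -0.064 -0.04 ] op 0.197 q [-0.46  0.46  1.62  0.    1.06 -0.64]
s -0.2127 org lat -0.0007 up 0.0007 | tip lat -0.0007 up 0.0009 | F axial -0.83 lat -0.85 up -1.64
to go: 0.07 -0.07 -0.07  0.0001 0.0010 -0.0021
top -0.068 52 [0.5667 0.5755 0.5833] [0.087  0.0906] axis x 0.5753
top -0.052 80 [0.5647 0.5717 0.5812] [0.0867 0.0902] axis x 0.5728
top -0.038 69 [0.5619 0.5687 0.5767] [0.087  0.0908] axis x 0.5702
top -0.022 72 [0.5593 0.5663 0.575 ] [0.087  0.0901] axis x 0.5676
top -0.008 57 [0.5581 0.5645 0.5729] [0.086  0.0899] axis x 0.5650
top 0.022 139 [0.5328 0.5485 0.5799] [0.0997 0.1062] axis x 0.5599
top 0.038 233 [0.5316 0.553  0.5802] [0.1005 0.1058] axis x 0.5573
top 0.053 82 [0.5305 0.5514 0.5785] [0.1018 0.1053] axis x 0.5547
side -0.082 39 [0.5692 0.5769 0.5848] [0.0873 0.0899] axis x 0.5779
side -0.068 39 [0.5668 0.5751 0.5823] [0.0875 0.0899] axis x 0.5753
side -0.052 41 [0.5647 0.5718 0.5801] [0.0877 0.0904] axis x 0.5728
side -0.038 45 [0.5621 0.5689 0.5773] [0.0874 0.0897] axis x 0.5702
side -0.022 43 [0.5599 0.5665 0.5745] [0.0872 0.0898] axis x 0.5676
side -0.008 55 [0.5585 0.5647 0.573 ] [0.0855 0.0888] axis x 0.5650
side 0.022 61 [0.5322 0.5498 0.5777] [0.1016 0.1055] axis x 0.5599
side 0.038 166 [0.5316 0.5543 0.5826] [0.1009 0.1053] axis x 0.5573
side 0.053 53 [0.5319 0.5541 0.5822] [0.1014 0.1049] axis x 0.5547
```

View pics/t5.png

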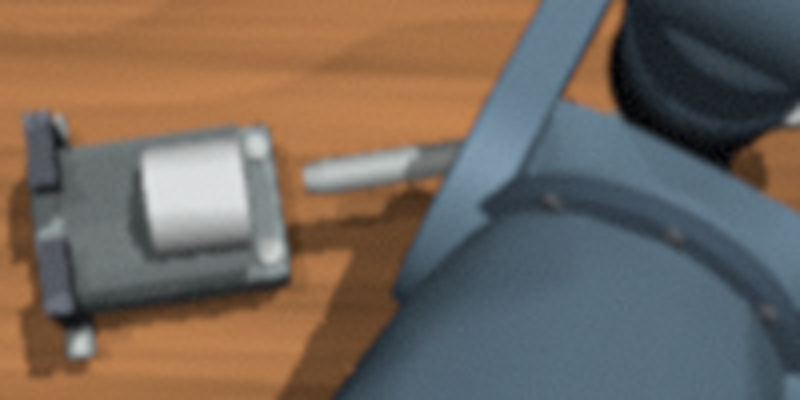

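View pics/s5.png

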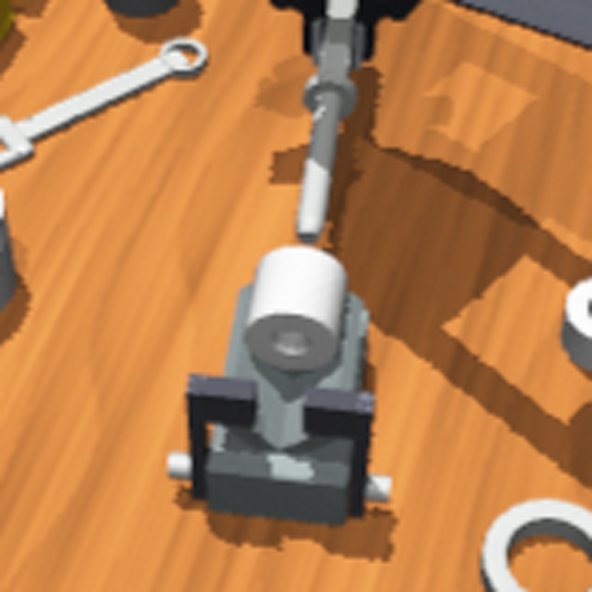

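```bash
python3 -m creep '0 0.1 -0.07 -0.5 0 0 -0.002; 0 0 0 -0.5 0 0 0; 0 0 0 -0.3 0 0 0; 0 0 0 0 0 0 0'; python3 ins.py -.19
```

```text
time_s: 13.42
eef_pos: [0.5894, -0.1504, 0.0615]
eef_rot: [0.54, 0.456, 0.541, -0.455]
wrist_force: [-0.2, -0.3, -0.9]
opening: 0.2
t 13.43 tcp [ 0.5894 -0.1504  0.0615] grasp [ 0.5894 -0.1504  0.0802] yaw 1.7413 pitch 0.0014 roll -0.0005 F [-0.18 -0.26 -0.88] Tq [-0.064 -0.02  -0.025] op 0.200 q [-0.45  0.45  1.63  0.    1.06 -0.62]
s -0.1983 org lat 0.0002 up -0.0005 | tip lat 0.0002 up -0.0003 | F axial -0.22 lat 0.23 up -0.88
to go: -0.05 0.02 -0.83  0.0003 0.0006 0.0005
```

```bash
python3 -m creep '0 -0.03 0 -0.5 0 0 0; 0 0 0 -0.5 0 0 0; 0 0 0 -0.5 0 0 0; 0 0 0 -0.3 0 0 0; 0 0 0 0 0 0 0'; python3 ins.py -.16
```

```text
time_s: 14.05
eef_pos: [0.5862, -0.1313, 0.0619]
eef_rot: [0.54, 0.456, 0.541, -0.455]
wrist_force: [0.4, -0.4, -2.3]
opening: 0.2
t 14.05 tcp [ 0.5862 -0.1313  0.0619] grasp [ 0.5862 -0.1313  0.0806] yaw 1.7416 pitch 0.0014 roll -0.0004 F [ 0.37 -0.36 -2.28] Tq [-0.075 -0.019 -0.047] op 0.200 q [-0.42  0.44  1.65  0.    1.05 -0.59]
s -0.1789 org lat 0.0001 up -0.0001 | tip lat 0.0002 up 0.0001 | F axial -0.42 lat -0.30 up -2.28
to go: -0.01 0.01 -1.89  0.0006 0.0006 0.0004
```

```bash
python3 -m creep '0 0 0 -0.5 0 0 0; 0 0 0 -0.5 0 0 0; 0 0 0 -0.5 0 0 0; 0 0 0 -0.5 0 0 0; 0 0 0 0 0 0 0'; python3 ins.py -.13; python3 snap.py w5
```

```text
time_s: 14.68
eef_pos: [0.5825, -0.1101, 0.0619]
eef_rot: [0.54, 0.456, 0.541, -0.455]
wrist_force: [-0.9, -0.7, -1.0]
opening: 0.199
t 14.68 tcp [ 0.5825 -0.1101  0.0619] grasp [ 0.5825 -0.1102  0.0806] yaw 1.7415 pitch 0.0015 roll -0.0004 F [-0.88 -0.67 -0.99] Tq [-0.091 -0.006 -0.031] op 0.199 q [-0.39  0.42  1.68  0.    1.05 -0.56]
s -0.1574 org lat 0.0002 up -0.0001 | tip lat 0.0003 up 0.0001 | F axial -0.51 lat 0.98 up -0.99
to go: -0.01 0.02 -2.74  0.0005 0.0005 0.0004
t 14.68 tcp [ 0.5825 -0.1101  0.0619] grasp [ 0.5825 -0.1102  0.0806] yaw 1.7415 pitch 0.0015 roll -0.0004 F [-0.88 -0.67 -0.99] Tq [-0.091 -0.006 -0.031] op 0.199 q [-0.39  0.42  1.68  0.    1.05 -0.56]
```

View pics/w5.png

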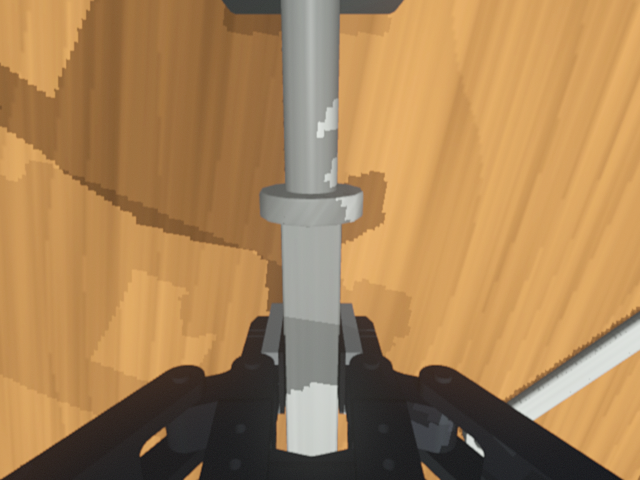

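The bar is centred on the cradle (its edge is at the top, columns 225–400, mid 312). The tip is in the bore with no axial force. Continuing.

```bash
python3 -m creep '0 0 0 -0.7 0 0 0; 0 0 0 -0.7 0 0 0; 0 0 0 -0.7 0 0 0; 0 0 0 -0.7 0 0 0; 0 0 0 -0.7 0 0 0; 0 0 0 0 0 0 0'; python3 ins.py -.09
```

```text
time_s: 15.48
eef_pos: [0.5762, -0.0732, 0.062]
eef_rot: [0.54, 0.456, 0.541, -0.455]
wrist_force: [-0.4, -0.4, -2.0]
opening: 0.199
t 15.47 tcp [ 0.5762 -0.0732  0.062 ] grasp [ 0.5762 -0.0733  0.0807] yaw 1.7415 pitch 0.0014 roll -0.0003 F [-0.4  -0.36 -2.04] Tq [-0.014  0.054 -0.006] op 0.199 q [-0.33  0.4   1.71  0.    1.04 -0.5 ]
s -0.1200 org lat 0.0001 up 0.0000 | tip lat 0.0002 up 0.0002 | F axial -0.29 lat 0.45 up -2.04
to go: 0.00 0.02 -3.00  0.0005 0.0006 0.0003
```

```bash
python3 -m creep '0 0 0 -0.7 0 0 0; 0 0 0 -0.7 0 0 0; 0 0 0 -0.7 0 0 0; 0 0 0 -0.7 0 0 0; 0 0 0 0 0 0 0'; python3 ins.py -.08; python3 snap.py w6; python3 barfit.py w6 .07
```

```text
time_s: 16.1
eef_pos: [0.5711, -0.0438, 0.0621]
eef_rot: [0.54, 0.456, 0.541, -0.455]
wrist_force: [0.4, -0.8, -1.9]
opening: 0.201
t 16.10 tcp [ 0.5711 -0.0438  0.0621] grasp [ 0.5711 -0.0438  0.0808] yaw 1.7414 pitch 0.0013 roll -0.0003 F [ 0.36 -0.85 -1.92] Tq [-0.092 -0.01  -0.059] op 0.201 q [-0.28  0.38  1.73  0.    1.03 -0.46]
s -0.0901 org lat 0.0002 up 0.0001 | tip lat 0.0002 up 0.0003 | F axial -0.90 lat -0.21 up -1.92
to go: 0.01 0.02 -1.01  0.0004 0.0007 0.0003
t 16.10 tcp [ 0.5711 -0.0438  0.0621] grasp [ 0.5711 -0.0438  0.0808] yaw 1.7414 pitch 0.0013 roll -0.0003 F [ 0.36 -0.85 -1.92] Tq [-0.092 -0.01  -0.059] op 0.201 q [-0.28  0.38  1.73  0.    1.03 -0.46]
fwd range 0.020001980502866643 0.11109952623894338
shoulder fwd [0.0542 0.071  0.0872 0.1013 0.104 ]
rod: lateral@.08 -0.0003 slope -0.0236  up@.08 0.0426 slope 0.7141 rms 0.0016041685596015745 759
handle up0 0.0181 slope -0.0015 3502 0.020001980502866643
```

View pics/w6.png

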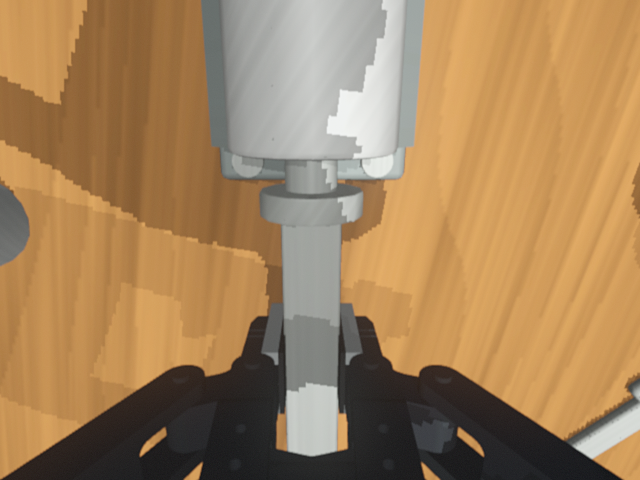

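Threaded: the sleeve's rear face is at row 160 and the shoulder at row 187, a gap of about 10 mm. I'll estimate the yoke face before pushing.

```bash
python3 - <<'E'
from h import *
ref=np.array([.556,.045,.080]);yaw=1.741;a=np.array([np.cos(yaw),np.sin(yaw),0]);n=np.array([-a[1],a[0],0])
z=np.load("w1.npz");C={"w1":cloud("wrist",z["d"],z["T"]),"t":cloud("top",np.load("top0.npy")),"s":cloud("side",np.load("side0.npy"))}
z=np.load("w2.npz");C["w2"]=cloud("wrist",z["d"],z["T"])
for l,X in C.items():
    r=X.reshape(-1,3);r=r[np.isfinite(r[:,0])];q=r-ref;P=np.c_[q@a,q@n,r[:,2]]
    y=P[(P[:,2]>.092)&(P[:,2]<.102)&(abs(P[:,1])>.015)&(abs(P[:,1])<.05)&(P[:,0]>.03)&(P[:,0]<.1)]
    print(l,len(y),np.percentile(y[:,0],[2,10,50,90,98]).round(4))
E
```

```text
w1 1335 [0.0615 0.0626 0.0676 0.0726 0.0733]
t 236 [0.0608 0.0617 0.0667 0.0715 0.0726]
s 236 [0.0611 0.0626 0.0689 0.0734 0.0739]
w2 889 [0.0609 0.062  0.0677 0.0726 0.0731]
```

```bash
python3 -m creep '0 0 0 -0.4 0 0 0; 0 0 0 -0.2 0 0 0; 0 0 0 -0.15 0 0 0; 0 0 0 -0.15 0 0 0; 0 0 0 -0.15 0 0 0; 0 0 0 -0.15 0 0 0'; python3 ins.py -.05;  python3 -m creep '0 0 0 -0.15 0 0 0; 0 0 0 -0.15 0 0 0; 0 0 0 -0.15 0 0 0'; python3 ins.py -.05
```

```text
time_s: 16.9
eef_pos: [0.5695, -0.0325, 0.0623]
eef_rot: [0.541, 0.456, 0.541, -0.456]
wrist_force: [-0.4, -2.6, -1.0]
opening: 0.2
t 16.90 tcp [ 0.5695 -0.0325  0.0623] grasp [ 0.5695 -0.0325  0.081 ] yaw 1.7406 pitch 0.0001 roll 0.0004 F [-0.38 -2.57 -1.03] Tq [-0.396 -0.016  0.018] op 0.200 q [-0.27  0.38  1.74  0.    1.03 -0.44]
s -0.0787 org lat -0.0001 up 0.0003 | tip lat -0.0002 up 0.0004 | F axial -2.47 lat 0.81 up -1.03
to go: 0.03 -0.02 -2.87  -0.0004 0.0019 -0.0004
time_s: 17.27
eef_pos: [0.5688, -0.0286, 0.0625]
eef_rot: [0.541, 0.456, 0.54, -0.456]
wrist_force: [-0.7, -2.1, -2.7]
opening: 0.199
t 17.27 tcp [ 0.5688 -0.0286  0.0625] grasp [ 0.5688 -0.0286  0.0812] yaw 1.7404 pitch -0.0010 roll 0.0005 F [-0.66 -2.06 -2.73] Tq [-0.349 -0.023  0.02 ] op 0.199 q [-0.26  0.38  1.74 -0.    1.03 -0.43]
s -0.0747 org lat -0.0001 up 0.0005 | tip lat -0.0002 up 0.0003 | F axial -1.92 lat 1.00 up -2.73
to go: 0.04 -0.02 -2.47  -0.0006 0.0030 -0.0005
```

Contact at s≈-79 mm and the sleeve is sliding at about 2 N.

```bash
python3 -m creep '0 0.03 0 -0.25 0 0.002 0; 0 0 0 -0.3 0 0 0; 0 0 0 -0.3 0 0 0; 0 0 0 -0.3 0 0 0; 0 0 0 -0.3 0 0 0; 0 0 0 -0.3 0 0 0'; python3 ins.py -.05
```

```text
time_s: 18.02
eef_pos: [0.5657, -0.0104, 0.0623]
eef_rot: [0.54, 0.456, 0.541, -0.456]
wrist_force: [-0.3, -2.3, -1.2]
opening: 0.201
t 18.02 tcp [ 0.5657 -0.0104  0.0623] grasp [ 0.5657 -0.0104  0.081 ] yaw 1.7404 pitch 0.0007 roll 0.0005 F [-0.31 -2.3  -1.19] Tq [-0.431 -0.005  0.005] op 0.201 q [-0.23  0.37  1.75  0.    1.02 -0.4 ]
s -0.0562 org lat -0.0001 up 0.0003 | tip lat -0.0002 up 0.0004 | F axial -2.21 lat 0.69 up -1.19
to go: 0.03 -0.02 -0.63  -0.0006 0.0013 -0.0005
```

```bash
python3 -m creep '0 0.03 0 -0.25 0 0.001 0; 0 0 0 -0.2 0 0 0; 0 0 0 -0.15 0 0 0; 0 0 0 -0.1 0 0 0'; python3 ins.py -.045;python3 -m creep '0 0 0 -0.1 0 0 0; 0 0 0 -0.1 0 0 0'; python3 ins.py -.04
```

```text
time_s: 18.52
eef_pos: [0.5645, -0.0031, 0.0622]
eef_rot: [0.54, 0.456, 0.541, -0.455]
wrist_force: [-0.7, -3.5, -1.5]
opening: 0.2
t 18.52 tcp [ 0.5645 -0.0031  0.0622] grasp [ 0.5645 -0.0031  0.0809] yaw 1.7406 pitch 0.0014 roll 0.0006 F [-0.68 -3.46 -1.47] Tq [-0.415  0.082  0.038] op 0.200 q [-0.22  0.37  1.75  0.    1.02 -0.39]
s -0.0488 org lat -0.0002 up 0.0002 | tip lat -0.0002 up 0.0004 | F axial -3.30 lat 1.25 up -1.47
to go: 0.02 -0.02 -0.38  -0.0004 0.0006 -0.0006
time_s: 18.77
eef_pos: [0.5641, -0.0011, 0.0622]
eef_rot: [0.54, 0.456, 0.541, -0.455]
wrist_force: [-1.0, -3.2, -0.8]
opening: 0.196
t 18.77 tcp [ 0.5641 -0.0011  0.0622] grasp [ 0.5641 -0.0011  0.0809] yaw 1.7406 pitch 0.0014 roll 0.0006 F [-1.04 -3.23 -0.75] Tq [-0.481  0.09   0.037] op 0.196 q [-0.21  0.37  1.75  0.    1.02 -0.38]
s -0.0468 org lat -0.0002 up 0.0002 | tip lat -0.0002 up 0.0004 | F axial -3.00 lat 1.57 up -0.75
to go: 0.02 -0.02 -0.68  -0.0004 0.0006 -0.0006
```

```bash
f(){ python3 ins.py | tail -1; }; python3 -m creep '0 0 0 -0.1 0 0 0' >/dev/null; f; python3 -m creep '0 0 0 -0.08 0 0 0'>/dev/null; f; python3 -m creep '0 0 0 -0.06 0 0 0'>/dev/null; f; python3 -m creep '0 0 0 -0.05 0 0 0'>/dev/null; f
```

```text
s -0.0458 org lat -0.0002 up 0.0001 | tip lat -0.0002 up 0.0004 | F axial -3.65 lat 0.22 up -1.95
s -0.0449 org lat -0.0002 up 0.0002 | tip lat -0.0002 up 0.0004 | F axial -2.69 lat 0.74 up -0.68
s -0.0443 org lat -0.0002 up 0.0002 | tip lat -0.0003 up 0.0004 | F axial -2.34 lat 0.75 up -0.23
s -0.0437 org lat -0.0002 up 0.0001 | tip lat -0.0003 up 0.0004 | F axial -2.81 lat 1.22 up -1.04
```

```bash
f(){ python3 ins.py | tail -1; }; python3 -m creep '0 0 0 -0.05 0 0 0' >/dev/null; f; python3 -m creep '0 0 0 -0.05 0 0 0'>/dev/null; f; python3 -m creep '0 0 0 -0.04 0 0 0'>/dev/null; f
```

```text
s -0.0432 org lat -0.0002 up 0.0002 | tip lat -0.0003 up 0.0004 | F axial -3.26 lat 1.36 up -1.19
s -0.0427 org lat -0.0002 up 0.0002 | tip lat -0.0003 up 0.0004 | F axial -2.19 lat 0.73 up -1.10
s -0.0422 org lat -0.0002 up 0.0002 | tip lat -0.0003 up 0.0004 | F axial -2.56 lat 1.08 up -1.38
```

```bash
f(){ python3 ins.py | tail -1; }; python3 -m creep '0 0 0 -0.04 0 0 0' >/dev/null; f; python3 -m creep '0 0 0 -0.04 0 0 0'>/dev/null; f
```

```text
s -0.0418 org lat -0.0002 up 0.0002 | tip lat -0.0002 up 0.0004 | F axial -3.26 lat 0.69 up -1.53
s -0.0414 org lat -0.0002 up 0.0002 | tip lat -0.0003 up 0.0004 | F axial -3.51 lat 0.41 up -1.23
```

```bash
f(){ python3 ins.py | tail -1; }; python3 -m creep '0 0 0 -0.04 0 0 0' >/dev/null; f; python3 -m creep '0 0 0 -0.03 0 0 0'>/dev/null; f
```

```text
s -0.0410 org lat -0.0002 up 0.0002 | tip lat -0.0002 up 0.0004 | F axial -2.33 lat 1.03 up -0.55
s -0.0408 org lat -0.0002 up 0.0002 | tip lat -0.0003 up 0.0003 | F axial -4.29 lat -0.43 up -0.74
```

```bash
f(){ python3 ins.py | tail -1; }; python3 -m creep '0 0 0 -0.03 0 0 0' >/dev/null; f
```

```text
s -0.0408 org lat -0.0002 up 0.0002 | tip lat -0.0002 up 0.0003 | F axial -4.54 lat 1.93 up -1.00
```

```bash
f(){ python3 ins.py | tail -1; }; python3 -m creep '0 0 0 -0.03 0 0 0' >/dev/null; f
```

```text
s -0.0408 org lat -0.0002 up 0.0002 | tip lat -0.0003 up 0.0002 | F axial -4.62 lat 0.87 up -1.53
```

```bash
f(){ python3 ins.py | tail -1; }; python3 -m creep '0 0 0 -0.03 0 0 0' >/dev/null; f
```

```text
s -0.0408 org lat -0.0002 up 0.0002 | tip lat -0.0003 up 0.0001 | F axial -4.95 lat 1.19 up -1.83
```

Stalled at the stop (s=-40.8 mm). The push scales with the commanded step, so I'll raise it gradually.

```bash
f(){ python3 ins.py | tail -1; }; python3 -m creep '0 0 0 -0.05 0 0 0' >/dev/null; f;python3 -m creep '0 0 0 -0.05 0 0 0' >/dev/null; f
```

```text
s -0.0408 org lat -0.0002 up 0.0003 | tip lat -0.0003 up 0.0001 | F axial -5.64 lat 1.58 up -1.55
s -0.0408 org lat -0.0002 up 0.0003 | tip lat -0.0003 up -0.0000 | F axial -5.20 lat 1.24 up -2.01
```

```bash
f(){ python3 ins.py | tail -1; }; python3 -m creep '0 0 0 -0.07 0 0 0' >/dev/null; f;python3 -m creep '0 0 0 -0.07 0 0 0' >/dev/null; f
```

```text
s -0.0408 org lat -0.0001 up 0.0003 | tip lat -0.0003 up -0.0002 | F axial -6.97 lat 0.67 up -0.78
s -0.0408 org lat -0.0002 up 0.0004 | tip lat -0.0003 up -0.0003 | F axial -7.38 lat 1.39 up -2.17
```

```bash
f(){ python3 ins.py -.04| tail -2; }; python3 -m creep '0 0.02 0 -0.1 0 0.002 0' >/dev/null; f;python3 -m creep '0 0.02 0 -0.11 0 0.002 0' >/dev/null; f
```

```text
s -0.0408 org lat -0.0002 up 0.0003 | tip lat -0.0003 up -0.0003 | F axial -8.06 lat 1.48 up -0.70
to go: 0.03 -0.02 -0.09  -0.0006 0.0057 -0.0007
s -0.0408 org lat -0.0002 up 0.0003 | tip lat -0.0003 up -0.0003 | F axial -8.96 lat 2.11 up -1.54
to go: 0.03 -0.02 -0.09  -0.0006 0.0053 -0.0008
```

```bash
f(){ python3 ins.py -.04| tail -2; }; python3 -m creep '0 0.02 0 -0.12 0 0.002 0' >/dev/null; f
```

```text
s -0.0408 org lat -0.0002 up 0.0003 | tip lat -0.0003 up -0.0002 | F axial -7.76 lat 1.82 up -0.71
to go: 0.03 -0.02 -0.09  -0.0006 0.0050 -0.0007
```

```bash
f(){ python3 ins.py -.04| tail -2|head -1; }; python3 -m creep '0 0.02 0 -0.15 0 0.003 0' >/dev/null; f;python3 -m creep '0 0.02 0 -0.15 0 0.003 0' >/dev/null; f;python3 -m creep '0 0.01 0 -0.16 0 0.003 0' >/dev/null; f
```

```text
s -0.0408 org lat -0.0002 up 0.0003 | tip lat -0.0003 up -0.0001 | F axial -10.22 lat 2.51 up -1.53
s -0.0408 org lat -0.0002 up 0.0003 | tip lat -0.0003 up 0.0000 | F axial -10.68 lat 2.60 up -2.14
s -0.0408 org lat -0.0002 up 0.0003 | tip lat -0.0003 up 0.0001 | F axial -10.43 lat 2.33 up -1.99
```

```bash
f(){ python3 ins.py -.04| tail -2; }; python3 -m creep '0 0.01 0 -0.18 0 0.003 0' >/dev/null; f;python3 -m creep '0 0.01 0 -0.18 0 0.003 0' >/dev/null; f;python3 -m creep '0 0.01 0 -0.18 0 0.003 0' >/dev/null; f
```

```text
s -0.0407 org lat -0.0002 up 0.0003 | tip lat -0.0003 up 0.0002 | F axial -10.59 lat 2.42 up -1.74
to go: 0.03 -0.02 -0.08  -0.0006 0.0025 -0.0008
s -0.0407 org lat -0.0002 up 0.0003 | tip lat -0.0003 up 0.0002 | F axial -10.38 lat 1.80 up -2.18
to go: 0.03 -0.02 -0.08  -0.0007 0.0021 -0.0009
s -0.0408 org lat -0.0002 up 0.0003 | tip lat -0.0003 up 0.0003 | F axial -10.34 lat 2.89 up -2.20
to go: 0.03 -0.02 -0.08  -0.0008 0.0018 -0.0010
```

```bash
f(){ python3 ins.py -.04| tail -2; }; python3 -m creep '0 0.01 0 -0.2 0 0.002 0; 0 0.01 0 -0.2 0 0.002 0; 0 0.01 0 -0.2 0 0.002 0' >/dev/null; f; python3 snap.py w7; f
```

```text
s -0.0407 org lat -0.0002 up 0.0003 | tip lat -0.0003 up -0.0001 | F axial -11.42 lat 2.59 up -1.66
to go: 0.03 -0.02 -0.08  -0.0010 0.0048 -0.0011
t 22.52 tcp [0.5631 0.0048 0.0623] grasp [0.563  0.0049 0.081 ] yaw 1.7400 pitch -0.0028 roll 0.0011 F [ -0.62 -11.69  -1.66] Tq [-1.747  0.021  0.087] op 0.200 q [-0.2   0.36  1.76 -0.    1.02 -0.37]
s -0.0408 org lat -0.0002 up 0.0003 | tip lat -0.0003 up -0.0001 | F axial -11.89 lat 1.92 up -2.53
to go: 0.03 -0.02 -0.08  -0.0010 0.0049 -0.0012
```

View pics/w7.png

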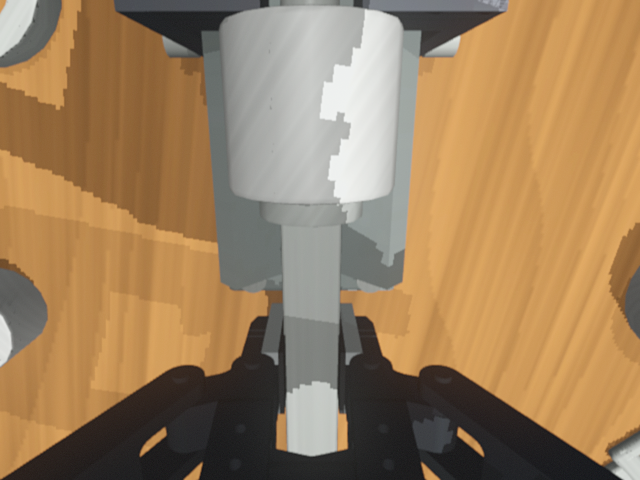

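The sleeve bears on the shoulder (row 203) and on the yoke (row 8), held at about 11 N. Next I'll relax the push, back off slightly and lift.

```bash
python3 -m creep '0 0 0 0.05 0 0.004 0; 0 0 0 0.05 0 0 0; 0 -0.15 0 0 0 0 0; 0 -0.2 0 0 0 0 0; 0 -0.3 0 0 0 0 0; 0 -0.3 0 0 0 0 0'; python3 ins.py -.042
```

```text
time_s: 23.32
eef_pos: [0.5621, 0.0046, 0.0708]
eef_rot: [0.54, 0.456, 0.541, -0.456]
wrist_force: [1.2, -1.9, -6.1]
opening: 0.201
t 23.32 tcp [0.5621 0.0046 0.0708] grasp [0.5622 0.0046 0.0895] yaw 1.7400 pitch 0.0028 roll -0.0009 F [ 1.17 -1.94 -6.12] Tq [-0.876 -0.158 -0.045] op 0.201 q [-0.2   0.35  1.75  0.    1.04 -0.37]
s -0.0409 org lat 0.0008 up 0.0088 | tip lat 0.0006 up 0.0092 | F axial -2.11 lat -0.83 up -6.12
to go: 0.88 0.08 0.12  -0.0010 -0.0008 0.0009
```

```bash
python3 -m creep '0 -0.2 0 0.15 0 0 0; 0 -0.3 0 0.1 0 0 0; 0 -0.5 0 0 0 0 0; 0 -0.8 0 0 0 0 0; 0 -1 0 0 0 0.005 0; 0 -1.2 0 0 0 0.01 0; 0 -1.5 0 0 0 0.01 0; 0 -1.5 0 0 0 0.01 0; 0 -1.5 0 0 0 0.01 0; 0 0 0 0 0 0 0'; python3 ins.py -.042; python3 snap.py w8; python3 - <<'E'
from h import *
p,d=ctrl.camera("side");cv2.imwrite("pics/s8.png",cv2.resize(p[130:380,200:430],None,fx=2.4,fy=2.4,interpolation=cv2.INTER_CUBIC))
E
```

```text
time_s: 24.58
eef_pos: [0.5638, 0.0012, 0.164]
eef_rot: [0.527, 0.468, 0.554, -0.443]
wrist_force: [0.8, -0.0, -4.2]
opening: 0.198
t 24.57 tcp [0.5638 0.0012 0.164 ] grasp [5.639e-01 3.000e-04 1.827e-01] yaw 1.7403 pitch 0.0517 roll 0.0023 F [ 0.84 -0.01 -4.22] Tq [-0.288 -0.073 -0.001] op 0.198 q [-0.24  0.23  1.69  0.05  1.24 -0.42]
s -0.0454 org lat -0.0002 up 0.1020 | tip lat -0.0003 up 0.1105 | F axial -0.15 lat -0.82 up -4.22
to go: 10.20 -0.05 0.28  -0.0008 -0.0497 -0.0023
t 24.57 tcp [0.5638 0.0012 0.164 ] grasp [5.639e-01 3.000e-04 1.827e-01] yaw 1.7403 pitch 0.0517 roll 0.0023 F [ 0.84 -0.01 -4.22] Tq [-0.288 -0.073 -0.001] op 0.198 q [-0.24  0.23  1.69  0.05  1.24 -0.42]
```

View pics/w8.png

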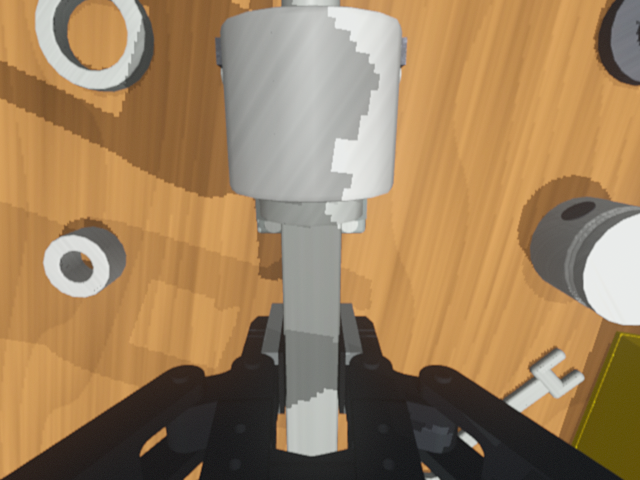

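View pics/s8.png

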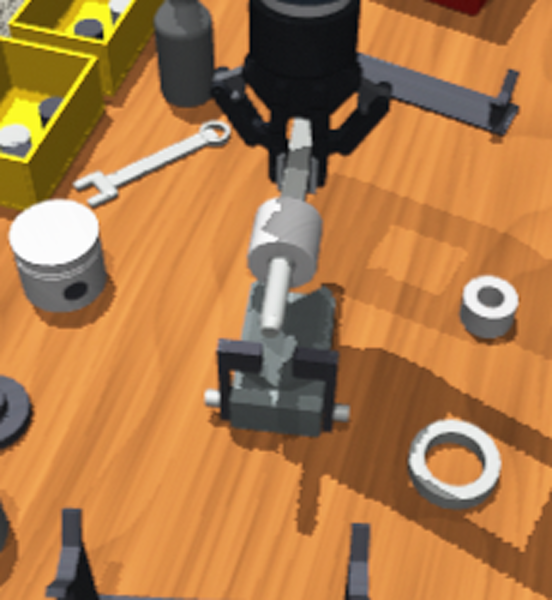

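The sleeve hangs on the bar against the shoulder (rows 10–200) with pitch up 3°. I'll carry it to above the rack.

```bash
python3 -c "
from h import *
plan([.494,.2875,.225],.2475,0,pitch=.05,grasp=True,rot=.11)"
```

```text
t 24.68 tcp [0.5625 0.0017 0.1622] grasp [0.5627 0.0007 0.1809] yaw 1.7405 pitch 0.0527 roll -0.0006 F [ 0.08 -1.45 -4.06] Tq [-0.284  0.011  0.021] op 0.200 q [-0.24  0.23  1.69  0.05  1.24 -0.42]
dist 0.297 rot 1.493 N 14
0 -0.20 -0.13 -2.11 0.107 0 0.006; 0 -0.21 -0.35 -2.08 0.107 0 0.006; 0 -0.21 -0.57 -2.03 0.107 0 0.006; 0 -0.21 -0.78 -1.96 0.107 0 0.006; 0 -0.22 -0.99 -1.87 0.107 0 0.006; 0 -0.22 -1.18 -1.75 0.107 0 0.006; 0 -0.23 -1.36 -1.62 0.107 0 0.006; 0 -0.24 -1.52 -1.46 0.107 0 0.006; 0 -0.25 -1.67 -1.29 0.107 0 0.006; 0 -0.26 -1.79 -1.11 0.107 0 0.006

0 -0.27 -1.90 -0.91 0.107 0 0.006; 0 -0.28 -1.98 -0.71 0.107 0 0.006; 0 -0.29 -2.05 -0.49 0.107 0 0.006; 0 -0.30 -2.08 -0.27 0.107 0 0.006
```

```bash
python3 -m creep '0 -0.8 -0.1 -2 0.107 0 0.006; 0 -0.8 -0.3 -2 0.107 0 0.006; 0 -0.8 -0.6 -2 0.107 0 0.006; 0 -0.6 -0.8 -2 0.107 0 0.006; 0 -0.4 -1 -1.9 0.107 0 0.006; 0 -0.2 -1.2 -1.7 0.107 0 0.006; 0 -0.2 -1.4 -1.6 0.107 0 0.006; 0 -0.2 -1.5 -1.5 0.107 0 0.006; 0 -0.2 -1.7 -1.3 0.107 0 0.006; 0 -0.2 -1.8 -1.1 0.107 0 0.006'; python3 -c "
from h import *
plan([.494,.2875,.225],.2475,0,pitch=.05,grasp=True,rot=.11)"
```

```text
time_s: 25.92
eef_pos: [0.508, 0.2099, 0.2051]
eef_rot: [0.212, 0.682, 0.227, -0.662]
wrist_force: [0.8, -0.3, -4.0]
opening: 0.202
t 25.93 tcp [0.508  0.2099 0.2051] grasp [0.5076 0.2094 0.2238] yaw 0.6309 pitch 0.0338 roll -0.0123 F [ 0.83 -0.29 -3.97] Tq [-0.161  0.218 -0.004] op 0.202 q [0.16 0.13 1.72 0.03 1.27 1.09]
dist 0.079 rot 0.384 N 4
0 0.02 -1.76 -0.88 0.096 0.005 0.007; 0 0.01 -1.84 -0.71 0.096 0.005 0.007; 0 0.00 -1.90 -0.53 0.096 0.005 0.007; 0 -0.01 -1.94 -0.35 0.096 0.005 0.007
```

```bash
python3 -m creep '0 0 -1.8 -0.9 0.096 0.005 0.007; 0 0 -1.8 -0.7 0.096 0.005 0.007; 0 0 -1.9 -0.5 0.096 0.005 0.007; 0 0 -1.9 -0.3 0.096 0.005 0.007; 0 0 0 0 0 0 0; 0 0 0 0 0 0 0'; python3 snap.py w9; python3 -c "
from h import *
plan([.494,.2875,.18],.2475,0,pitch=.02,grasp=True,rot=.11)
for n in ('top','side'):
    p,d=ctrl.camera(n);cv2.imwrite(f'pics/{n}9.png',p);np.save(n+'9.npy',d)"
```

```text
time_s: 26.68
eef_pos: [0.4875, 0.29, 0.199]
eef_rot: [0.082, 0.714, 0.086, -0.69]
wrist_force: [0.5, 0.4, -3.9]
opening: 0.2
t 26.68 tcp [0.4875 0.29   0.199 ] grasp [0.4868 0.2899 0.2177] yaw 0.2378 pitch 0.0350 roll -0.0010 F [ 0.46  0.39 -3.85] Tq [-0.07   0.264 -0.015] op 0.200 q [ 0.33  0.17  1.69 -0.    1.25  1.66]
t 26.73 tcp [0.4875 0.2899 0.199 ] grasp [0.4869 0.2898 0.2177] yaw 0.2372 pitch 0.0350 roll -0.0011 F [-0.25 -0.14 -4.69] Tq [-0.066  0.275  0.033] op 0.201 q [ 0.33  0.17  1.69 -0.    1.25  1.66]
dist 0.038 rot 0.018 N 1
0 3.79 0.39 -0.48 -0.010 -0.015 0.001
```

View pics/w9.png

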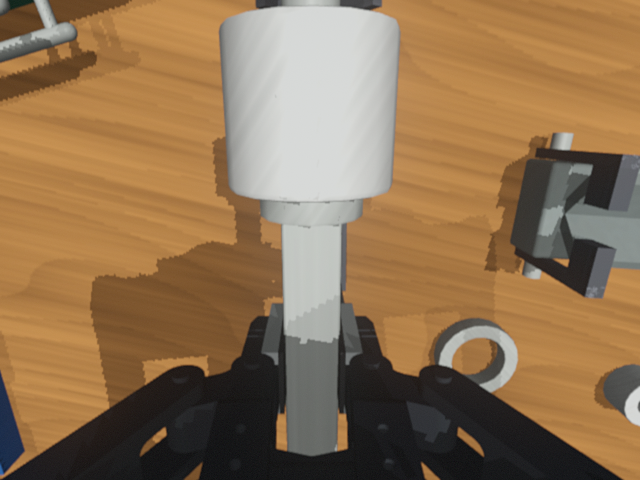

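View pics/side9.png

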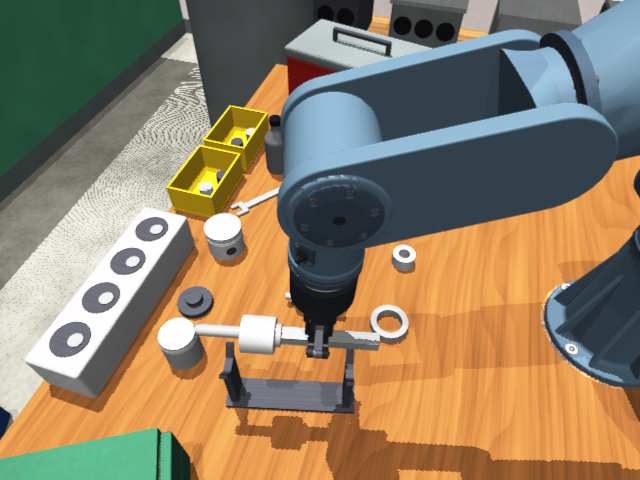

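```bash
python3 barfit.py w9 .07|tail -1; cat > rk.py <<'E'
import sys
from h import *
O=np.array([.4938,.2875,0]);yaw=.2475;a=np.array([np.cos(yaw),np.sin(yaw),0]);n=np.array([-a[1],a[0],0])
o,T=state();org=T[:3,3]-T[:3,0]*.0180;b=-T[:3,2];tip=org+.165*b;q=org-O;t=tip-O
print("bar in rack: x %.4f y %.4f z %.4f | tip y %.4f z %.4f"%(q@a,q@n,org[2],t@n,tip[2]))
z=float(sys.argv[1]);pt=float(sys.argv[2]);R1=Rdown(yaw,pt);p1=O+[0,0,z]+R1[:,0]*.0180
d=T[:3,:3].T@(p1-T[:3,3])*100;rv=Rn.from_matrix(T[:3,:3].T@R1).as_rotvec()
print("to go: %.2f %.2f %.2f  %.4f %.4f %.4f"%(*d,*rv))
E
python3 rk.py .16 .003
```

```text
handle up0 0.0182 slope -0.0058 3514 0.02000245228153209
t 26.82 tcp [0.4881 0.2898 0.1996] grasp [0.4874 0.2896 0.2183] yaw 0.2361 pitch 0.0363 roll -0.0012 F [-0.22 -0.24 -3.55] Tq [-0.112  0.229  0.019] op 0.200 q [ 0.33  0.17  1.69 -0.    1.25  1.66]
bar in rack: x -0.0056 y 0.0036 z 0.2176 | tip y 0.0017 z 0.2236
to go: 5.77 0.36 -0.30  -0.0114 -0.0333 0.0010
```

```bash
python3 -m creep '0 1.5 0.1 -0.1 -0.003 -0.01 0; 0 1.5 0.1 -0.1 -0.003 -0.01 0; 0 1.4 0.1 -0.1 -0.003 -0.01 0; 0 1 0.05 0 -0.002 0 0; 0 0 0 0 0 0 0'; python3 rk.py .14 .006
```

```text
time_s: 27.45
eef_pos: [0.4932, 0.2856, 0.1403]
eef_rot: [0.087, 0.702, 0.087, -0.701]
wrist_force: [0.2, -0.3, -5.1]
opening: 0.197
t 27.45 tcp [0.4932 0.2856 0.1403] grasp [0.4931 0.2856 0.159 ] yaw 0.2465 pitch 0.0015 roll -0.0006 F [ 0.23 -0.33 -5.12] Tq [-0.026  0.263 -0.012] op 0.197 q [0.32 0.27 1.7  0.   1.17 1.64]
bar in rack: x -0.0011 y -0.0017 z 0.1583 | tip y -0.0019 z 0.1585
to go: 1.83 -0.17 -0.12  -0.0010 0.0045 0.0006
```

```bash
python3 -m creep '0 0.5 -0.17 -0.12 0 0.0045 0; 0 0.4 0 0 0 0 0; 0 0.3 -0.03 0 0 0 0; 0 0 0 0 0 0 0'; python3 rk.py .14 .006; python3 - <<'E'
from h import *
O=np.array([.4938,.2875,0]);yaw=.2475;a=np.array([np.cos(yaw),np.sin(yaw),0]);n=np.array([-a[1],a[0],0])
T=T_tool()
for c in ("side","top"):
    p,d=ctrl.camera(c);cv2.imwrite(f"pics/{c}10.png",p);X=cloud(c,d).reshape(-1,3);X=X[np.isfinite(X[:,0])];q=X-O;P=np.c_[q@a,q@n,X[:,2]]
    for nm,x0,x1 in(("rod tip",.137,.163),("far post",.124,.136),("rod",.108,.122),("sleeve",.06,.1),("handle end",-.08,-.062),("near post",-.061,-.049)):
        for zl,zh in ((.122,.2),(.09,.1225)):
            k=P[(P[:,0]>x0)&(P[:,0]<x1)&(abs(P[:,1])<.035)&(P[:,2]>zl)&(P[:,2]<zh)]
            if len(k)>8:print(c,nm,zl,len(k),"y",np.percentile(k[:,1],[2,50,98]).round(4),"z",np.percentile(k[:,2],[2,50,98]).round(4))
E
```

```text
time_s: 27.95
eef_pos: [0.4945, 0.2886, 0.1287]
eef_rot: [0.086, 0.705, 0.088, -0.699]
wrist_force: [0.0, -0.1, -4.4]
opening: 0.195
t 27.95 tcp [0.4945 0.2886 0.1287] grasp [0.4944 0.2885 0.1474] yaw 0.2470 pitch 0.0086 roll -0.0009 F [ 0.04 -0.11 -4.36] Tq [-0.054  0.265  0.038] op 0.195 q [0.32 0.28 1.71 0.   1.14 1.64]
bar in rack: x 0.0008 y 0.0009 z 0.1467 | tip y 0.0008 z 0.1481
to go: 0.67 0.09 0.09  -0.0005 -0.0026 0.0009
side rod tip 0.122 191 y [-0.0041  0.0048  0.0096] z [0.1462 0.1533 0.1565]
side far post 0.122 212 y [-0.0282  0.0046  0.0289] z [0.1234 0.1309 0.156 ]
side far post 0.09 160 y [-0.0209  0.0056  0.0186] z [0.0912 0.1111 0.1205]
side rod 0.122 109 y [-0.0049  0.0047  0.0096] z [0.1467 0.1537 0.1565]
side sleeve 0.122 996 y [-0.0172  0.0122  0.0261] z [0.1421 0.166  0.1715]
side handle end 0.122 203 y [-0.0072  0.0056  0.0108] z [0.1402 0.1552 0.158 ]
side near post 0.122 224 y [-0.0289  0.0062  0.0289] z [0.1239 0.1477 0.1577]
side near post 0.09 111 y [-0.0071  0.0068  0.0185] z [0.0914 0.1108 0.1185]
top rod tip 0.122 133 y [-0.0067 -0.0006  0.0079] z [0.1468 0.1537 0.1578]
top far post 0.122 150 y [-0.0296  0.0003  0.0285] z [0.1229 0.1312 0.157 ]
top far post 0.09 98 y [-0.0186 -0.0065  0.02  ] z [0.0917 0.1116 0.122 ]
top rod 0.122 79 y [-0.0071 -0.0009  0.0078] z [0.1479 0.1534 0.1583]
top sleeve 0.122 642 y [-0.0237 -0.0077  0.0159] z [0.1453 0.1669 0.1722]
top handle end 0.122 151 y [-0.009  -0.002   0.0091] z [0.1416 0.1552 0.1592]
top near post 0.122 182 y [-0.029  -0.0006  0.0283] z [0.1225 0.1454 0.1589]
top near post 0.09 78 y [-0.0197 -0.0088  0.0205] z [0.0961 0.1115 0.1224]
```

```bash
python3 - <<'E'
import cv2
p=cv2.imread("pics/side10.png");cv2.imwrite("pics/s10z.png",cv2.resize(p[290:430,170:430],None,fx=3,fy=3,interpolation=cv2.INTER_CUBIC))
E
```

```text
(no output)
```

View pics/s10z.png

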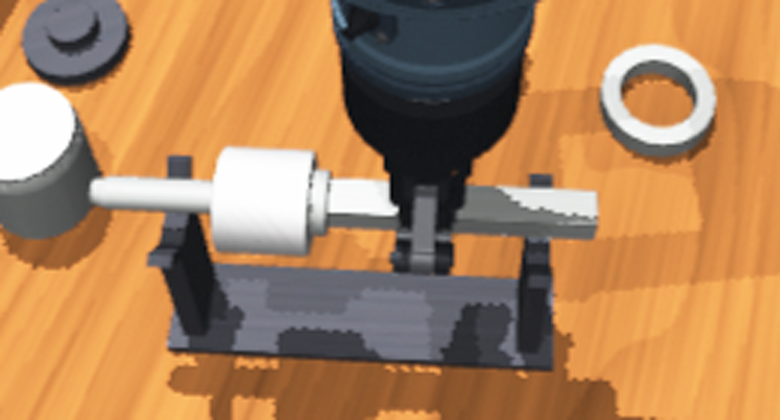

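Bar and rack centrelines agree to about 1 mm in both cameras. Lowering.

```bash
python3 -m creep '0 0.6 0.08 0.08 0 -0.003 0; 0 0.6 0 0 0 0 0; 0 0.5 0 0 0 0 0; 0 0.3 0 0 0 0 0; 0 0 0 0 0 0 0'; python3 rk.py .12 .006
```

```text
time_s: 28.68
eef_pos: [0.4943, 0.2875, 0.1075]
eef_rot: [0.086, 0.704, 0.088, -0.7]
wrist_force: [-1.0, -0.5, -4.1]
opening: 0.203
t 28.68 tcp [0.4943 0.2875 0.1075] grasp [0.4942 0.2875 0.1262] yaw 0.2468 pitch 0.0058 roll -0.0009 F [-1.   -0.5  -4.13] Tq [-0.067  0.233  0.001] op 0.203 q [0.32 0.31 1.72 0.   1.11 1.64]
bar in rack: x 0.0004 y -0.0001 z 0.1255 | tip y -0.0002 z 0.1264
to go: 0.55 -0.01 0.04  -0.0007 0.0002 0.0009
```

```bash
python3 -m creep '0 0.2 0 0 0 0 0; 0 0.1 0 0 0 0 0; 0 0.08 0 0 0 0 0' >/dev/null; python3 rk.py .12 .006; python3 -m creep '0 0.06 0 0 0 0 0; 0 0.06 0 0 0 0 0' >/dev/null; python3 rk.py .12 .006
```

```text
t 29.05 tcp [0.4946 0.2877 0.1039] grasp [0.4945 0.2876 0.1226] yaw 0.2468 pitch 0.0066 roll -0.0010 F [ 0.31 -0.18 -4.22] Tq [-0.08   0.228  0.03 ] op 0.199 q [0.32 0.32 1.72 0.   1.1  1.64]
bar in rack: x 0.0007 y -0.0000 z 0.1219 | tip y -0.0002 z 0.1229
to go: 0.19 -0.00 0.08  -0.0007 -0.0006 0.0010
t 29.30 tcp [0.4947 0.2877 0.1027] grasp [0.4946 0.2877 0.1214] yaw 0.2469 pitch 0.0069 roll -0.0010 F [ 0.61  1.12 -4.37] Tq [-0.022  0.234  0.015] op 0.194 q [0.32 0.32 1.72 0.   1.1  1.64]
bar in rack: x 0.0008 y -0.0000 z 0.1207 | tip y -0.0001 z 0.1218
to go: 0.07 -0.00 0.08  -0.0006 -0.0009 0.0010
```

```bash
for i in 1; do :; done; python3 -m creep '0 0.04 0 0 0 0 0' >/dev/null; python3 rk.py .12 .006|head -2; python3 -m creep '0 0.04 0 0 0 0 0' >/dev/null; python3 rk.py .12 .006|head -2; python3 -m creep '0 0.04 0 0 0 0 0' >/dev/null; python3 rk.py .12 .006
```

```text
t 29.43 tcp [0.4948 0.2877 0.1023] grasp [0.4947 0.2877 0.121 ] yaw 0.2469 pitch 0.0070 roll -0.0010 F [ 0.37 -0.13 -4.17] Tq [-0.053  0.275  0.037] op 0.200 q [0.32 0.32 1.72 0.   1.1  1.64]
bar in rack: x 0.0009 y -0.0000 z 0.1203 | tip y -0.0002 z 0.1215
t 29.55 tcp [0.4948 0.2877 0.1019] grasp [0.4947 0.2877 0.1206] yaw 0.2469 pitch 0.0071 roll -0.0010 F [ 0.12 -0.09 -3.26] Tq [-0.023  0.258 -0.015] op 0.197 q [0.32 0.32 1.72 0.   1.1  1.64]
bar in rack: x 0.0009 y -0.0000 z 0.1199 | tip y -0.0001 z 0.1211
t 29.68 tcp [0.4948 0.2877 0.1016] grasp [0.4947 0.2877 0.1203] yaw 0.2469 pitch 0.0071 roll -0.0010 F [-1.28 -0.49 -0.81] Tq [-0.108  0.396  0.032] op 0.197 q [0.32 0.32 1.72 0.   1.09 1.64]
bar in rack: x 0.0009 y -0.0000 z 0.1196 | tip y -0.0001 z 0.1208
to go: -0.04 -0.00 0.09  -0.0006 -0.0011 0.0010
```

The handle has just touched: the weight is coming off, from 4.2 N to 0.8 N. I'll tip the rod down a hair and check.

```bash
python3 -m creep '0 0.02 0 0 0 -0.005 0; 0 0 0 0 0 -0.003 0' >/dev/null; python3 rk.py .12 .006; python3 snap.py w11; python3 barfit.py w11 .07 | tail -1
```

```text
t 29.93 tcp [0.495  0.2878 0.1018] grasp [0.495  0.2878 0.1205] yaw 0.2469 pitch -0.0008 roll -0.0010 F [-0.62 -0.4  -1.13] Tq [-0.032  0.169 -0.022] op 0.197 q [0.32 0.32 1.71 0.   1.1  1.64]
bar in rack: x 0.0012 y 0.0000 z 0.1198 | tip y -0.0001 z 0.1197
to go: -0.02 0.00 0.11  -0.0006 0.0068 0.0010
t 29.93 tcp [0.495  0.2878 0.1018] grasp [0.495  0.2878 0.1205] yaw 0.2469 pitch -0.0008 roll -0.0010 F [-0.62 -0.4  -1.13] Tq [-0.032  0.169 -0.022] op 0.197 q [0.32 0.32 1.71 0.   1.1  1.64]
handle up0 0.0182 slope 0.0003 3525 0.020022065183676684
```

```bash
python3 -m creep '0.3 0 0 0 0 0 0; 0.4 0 0 0 0 0 0; 0.6 0 0 0 0 0 0; 1 0 0 0 0 0 0; 1 0 0 0 0 0 0; 1 0 0 0 0 0 0; 1 0 0 0 0 0 0'; python3 rk.py .25 0; python3 snap.py w12
```

```text
time_s: 30.85
eef_pos: [0.4972, 0.2885, 0.1038]
eef_rot: [0.086, 0.703, 0.088, -0.7]
wrist_force: [0.1, -0.2, -0.0]
opening: 1.002
t 30.85 tcp [0.4972 0.2885 0.1038] grasp [0.4972 0.2885 0.1225] yaw 0.2468 pitch 0.0044 roll -0.0015 F [ 0.08 -0.22 -0.02] Tq [ 0.006 -0.012  0.005] op 1.002 q [0.32 0.32 1.71 0.   1.1  1.64]
bar in rack: x 0.0035 y 0.0001 z 0.1218 | tip y 0.0000 z 0.1225
to go: -12.82 -0.00 0.30  -0.0007 -0.0044 0.0015
t 30.85 tcp [0.4972 0.2885 0.1038] grasp [0.4972 0.2885 0.1225] yaw 0.2468 pitch 0.0044 roll -0.0015 F [ 0.08 -0.22 -0.02] Tq [ 0.006 -0.012  0.005] op 1.002 q [0.32 0.32 1.71 0.   1.1  1.64]
```

View pics/w12.png

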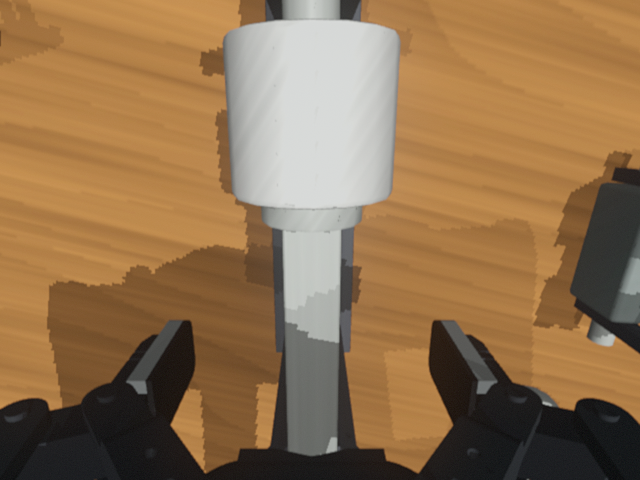

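Released cleanly. The bar lies in the forks and the sleeve is against the shoulder (row ~205). I'll retreat straight up.

```bash
python3 -m creep '1 -1.5 0 0 0 0 0; 1 -2.5 0 0 0 0 0; 1 -4 0 0 0 0 0; 1 -4 0 0 0 0 0; 1 -4 0 0 0 0 0; 1 -3 0 0 0 0 0; 1 0 0 0 0 0 0; 1 0 0 0 0 0 0';  python3 snap.py w13; python3 - <<'E'
from h import *
O=np.array([.4938,.2875,0]);yaw=.2475;a=np.array([np.cos(yaw),np.sin(yaw),0]);n=np.array([-a[1],a[0],0])
z=np.load("w13.npz");C={"wrist":cloud("wrist",z["d"],z["T"])}
for c in ("side","top"):
    p,d=ctrl.camera(c);cv2.imwrite(f"pics/{c}13.png",p);C[c]=cloud(c,d)
for c,X in C.items():
    X=X.reshape(-1,3);X=X[np.isfinite(X[:,0])];q=X-O;P=np.c_[q@a,q@n,X[:,2]];P=P[(abs(P[:,1])<.03)&(P[:,0]>-.1)&(P[:,0]<.2)]
    for x0 in (-.075,-.045,-.02,.02,.11,.14,.15):
        k=P[(P[:,0]>x0)&(P[:,0]<x0+.012)&(P[:,2]>.115)&(abs(P[:,1])<.012)]
        if len(k)>8:print(c,x0,len(k),"y",np.percentile(k[:,1],[2,98]).round(4),"top z",np.percentile(k[:,2],[50,97]).round(4))
    k=P[(P[:,2]>.138)];print(c,"sleeve x",np.percentile(k[:,0],[1,99]).round(4),"top",np.percentile(k[:,2],98).round(4))
    k=P[(P[:,2]>.113)&(abs(P[:,1])<.006)];print(c,"bar ends",np.percentile(k[:,0],[.3,99.7]).round(4))
E
```

```text
time_s: 31.9
eef_pos: [0.4962, 0.288, 0.3063]
eef_rot: [0.086, 0.705, 0.088, -0.699]
wrist_force: [-0.5, 0.1, -0.2]
opening: 1.0
t 31.90 tcp [0.4962 0.288  0.3063] grasp [0.4961 0.2879 0.325 ] yaw 0.2470 pitch 0.0090 roll -0.0017 F [-0.5   0.05 -0.16] Tq [-0.014  0.03  -0.004] op 1.000 q [0.32 0.12 1.53 0.   1.49 1.64]
wrist -0.075 270 y [-0.0078  0.0094] top z [0.1288 0.1302]
wrist -0.045 284 y [-0.0076  0.0091] top z [0.1289 0.13  ]
wrist -0.02 309 y [-0.0075  0.0098] top z [0.1288 0.1301]
wrist 0.02 343 y [-0.008   0.0094] top z [0.1288 0.1301]
wrist 0.11 388 y [-0.0069  0.0087] top z [0.1265 0.1287]
wrist 0.14 413 y [-0.0067  0.0085] top z [0.1265 0.1287]
wrist 0.15 316 y [-0.0066  0.0084] top z [0.1264 0.1287]
wrist sleeve x [0.0111 0.1005] top 0.3928
wrist bar ends [-0.0782  0.1586]
side -0.075 121 y [-0.0082  0.0098] top z [0.1284 0.1309]
side -0.045 280 y [-0.0075  0.0118] top z [0.4573 0.5405]
side -0.02 120 y [-0.0078  0.0098] top z [0.1282 0.1311]
side 0.02 122 y [-0.0079  0.0101] top z [0.1288 0.131 ]
side 0.11 88 y [-0.0045  0.0089] top z [0.1261 0.129 ]
side 0.14 86 y [-0.0049  0.0089] top z [0.126  0.1291]
side 0.15 81 y [-0.0047  0.0089] top z [0.1259 0.129 ]
side sleeve x [-0.0369  0.0994] top 0.5625
side bar ends [-0.0798  0.1635]
top -0.075 92 y [-0.0097  0.0087] top z [0.128 0.131]
top -0.045 115 y [-0.0109  0.0078] top z [0.1287 0.4513]
top -0.02 90 y [-0.0092  0.0083] top z [0.1279 0.1312]
top 0.02 84 y [-0.0094  0.0077] top z [0.128  0.1322]
top 0.11 64 y [-0.008   0.0066] top z [0.1258 0.1289]
top 0.14 63 y [-0.0073  0.0067] top z [0.1262 0.1291]
top 0.15 55 y [-0.0073  0.0073] top z [0.1259 0.1292]
top sleeve x [-0.0361  0.1014] top 0.4969
top bar ends [-0.0806  0.163 ]
```

```bash
python3 - <<'E'
import cv2
p=cv2.imread("pics/side13.png");cv2.imwrite("pics/s13z.png",cv2.resize(p[290:430,170:430],None,fx=3,fy=3,interpolation=cv2.INTER_CUBIC))
E
```

```text
(no output)
```

View pics/s13z.png

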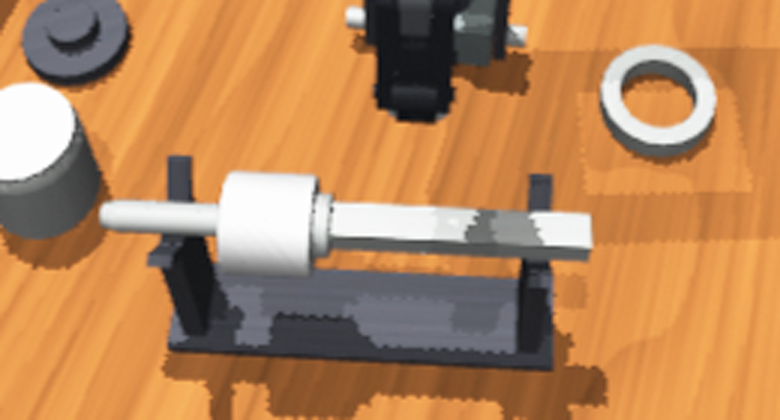

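View pics/w13.png

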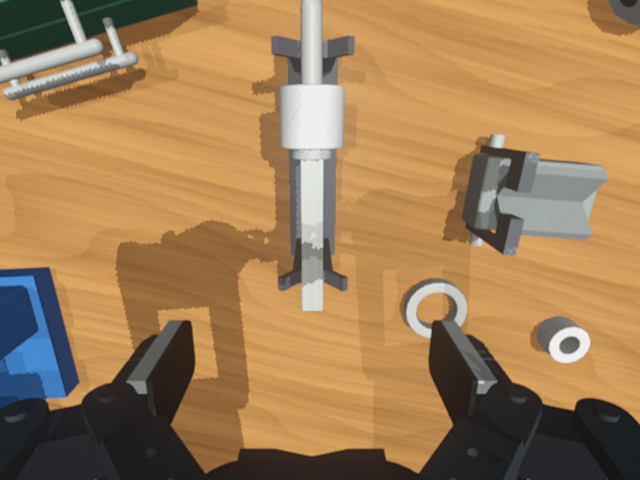

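The bar lies in both forks with ends at -80 and +164 mm, its axis at about 120 mm along its length, and y within 1 mm. The sleeve hangs at the shoulder, with its far edge at about 100 mm.

```bash
python3 -c "
from bench import ctrl
print(ctrl.hand_in())"
```

```text
the job is handed in; nothing more can be done
None
```

The bar and sleeve are in the rack and I've handed the job in at about 32 s of the 72 s allowed. No verdict was reported.

**Insertion:** I gripped the bar by its handle and threaded it through the sleeve. It then pushed the sleeve at 2–3 N until it stalled against the block's stop. I held about 10–12 N there for over a second. The bar stood still to about 0.1 mm, and the wrist picture showed the sleeve on the shoulder and on the stop.

**Lift and placing:** I lifted the sleeve out on the bar, carried it over and lowered it into the rack. The fork took the weight with only a few newtons of change at the wrist, then I released the bar and backed straight up.

**Last checks (wrist, side and top cameras):**
- **Bar:** It lies level in both forks with its axis at about 120 mm height. It is about 1 mm off across, and its ends are at about -80 and +164 mm in the rack frame, tip pointing away from the robot.
- **Sleeve:** It hangs between the forks against the shoulder, its far edge at about 100 mm.
- **Robot and bystanders:** The gripper is clear and wrist force reads about zero. No bystander looked moved in the pictures, but I did not measure their positions again.

**Disagreements:**
- **Side-to-side position:** The cameras differ by about 1–1.5 mm, within tolerance.
- **Bar tilt in the grip:** It drooped about 4 mrad during the carry. I levelled it before release.
- **Sleeve contact force:** I judged this only from the noisy wrist reading (about ±1 N), not directly.

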